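Top up the toolbox's tote tray and lift it out for hand-over

ROBOT

A 6-joint arm with a two-finger parallel gripper is mounted at the origin on a cart in front of the work surface, level with it; the furniture and walls round the work are solid. World frame = base frame: x ahead of the robot, y to its left, z up, the work surface at z = 0. Lengths are in m, angles in rad, forces in N, time in s.
With the tool pointing down it reaches from about 0.35 to 0.975 m from the base axis. Payload 4.9 kg.
Tool frame: the origin (TCP) lies on the centre line of the jaws, within the pads' length; the fingertips stand 14 mm ahead of it and the grasp point (between the pads) lies 5 mm behind it; y points along the fingers, z is the direction in which the jaws open and shut, and the axes are right-handed (so a half turn about y gives the same grasp; the last joint's range is limited). The gripper opens to 85 mm and grips with 20 to 120 N. Pads are 22 mm wide; open, the fingers measure 114 mm over their backs; the gripper's body (76 mm by 85 mm) begins 54 mm behind the grasp point. The pads swing forward as they close: fully open they stand 13 mm farther back than shut.
Start: joints at [1.044, 0.053, 1.613, -0, 1.476, -0.119], TCP at [0.248, 0.574, 0.245] pointing down, gripper open.
Joint ranges: [-3.01, 3.01], [-1.01, 2.22], [0.06, 2.58], [-1.02, 4.17], [0.09, 2.62], [-3.14, 3.14]. Speed limits (rad/s): [2.57, 2.57, 3.14, 3.14, 3.14, 3.14].

INTERFACE

Orientations are given as a rotation vector (axis times angle).
In Python, from station import ctrl gives the robot as it stands.
- The arm moves only by the tool servo_tool, never from a script. Its arguments are lists of equal length, an entry for each row: "delta_pos": the shift along the tool's x, y, z in m, a list of three; "dr": the turn, a rotation vector about the tool's x, y, z in degrees, a list of three; "grip": the opening, from 0 (shut) to 1 (fully open). In form: {"delta_pos": [[x, y, z], ...], "dr": [[rx, ry, rz], ...], "grip": [grip, ...]}. A call has 1 to 5 rows; each row shifts and turns the pose as measured when the row begins, along the tool's axes as they then stand; what a row does not reach is not made up. A row lasts 1/8 s, in which the tool goes at most 62.5 mm and 10.7 degrees, less where a joint would pass 70% of its speed; a pose out of reach is approached as far as the arm can. A call is refused whole if a number of a shift passes 0.0625 or a number of a turn 10.7, either way. A call with a gripper value outside its range is refused whole. The fingers move at their own pace and stop on an object; "grip_force" is the grip in N (left out, the last holds). Time passes only in rows, so rows that do not move let the fingers close. It gives the time, the measured TCP pose, the force and the opening at its end, in the units of the state.
- ctrl.get_obs(): the state, without advancing time (a new reading comes with each control period).
- ctrl.get_image(name): name is "scene" or "top"; returns the picture (420x560x3 uint8, red, green, blue); there is no depth.
- ctrl.camera_params(name): a dict with "fovy" (degrees; the focal length in pixels is half the picture's height over the tangent of half this angle, whatever the lens; pixels are square), "cx", "cy" (the principal point, pixels), "k1" (the pictures are not rectified: a ray, as slopes to the right and down, at radius r is drawn at 1 + k1 r^2 times it, then the intrinsics apply), "eye" and "rotation" of the camera in the world. Camera axes: x right, y down, z forward; pixel columns grow to the right and rows downward; lengths in m; the calibration is good to about 2 mm. A picture is of the moment at which its call begins. camera_params takes no time and is no camera call.
- ctrl.finish_job(): hands the job in, once; it reports no verdict.
Trained networks look in the newest picture that a camera, given by its name, has taken for a name from the list of things; names that differ only in an ending like _2 or _b are one class to them, and where a whole thing is asked for, a point or a joint stands for the part that bears it (a point fixed in the world has none). Each returns a list of dicts, best first, with "score" (0 to 1); they miss things now and then, are a little off and sometimes report something else, mostly with a low value. They report only what shows in the picture. A call takes as long as a camera call.
- ctrl.masks_of(camera, label): "pixels" (420x560 bool, what is visible of it) and "extent" ([left, top, right, bottom] in pixels, round what is visible of it).
The state is a dict: "t": time; "q": joint angles; "dq": joint speeds; "effort": joint torques, N m; "tool_pos": TCP position; "tool_rot": TCP orientation; "contact_force": force on the tool from outside, world axes, zero at the start; "wrist_torque": the same for the moment, N m; "opening": finger opening in m.
Only numpy, scipy, OpenCV 4.12 (cv2) and the standard library are available. Lean on these libraries where they do the work, as an engineer would, in place of code of your own. Each camera call takes 0.05 s, during which the arm holds its last target.

TASK

Tip all six nuts from the small picking bin into the bay of the toolbox's tray that already holds a nut of the same size, keeping them apart from the larger nut, and stand the empty bin upright on the bench. Then lift the tray by its hand grip out of the toolbox without tipping it, until it hangs well clear above the rim, and finish while still holding it there, level and steady, for a workmate to take.

Things in the scene. Friction and masses are not known exactly. Their poses are not given: they have to be found in the camera images.
- toolbox: grey steel toolbox, 150 (x) x 308 (y) x 115 mm high, too heavy to shift, lid already thrown back on its far side and sloping down to the bench. Origin on the bench under its centre, x across its short side (away from the robot), y along its long side, z up. The tray fills its open top with 4 mm of play all round.
- tray_grip (a point): centre of the tray's black hand grip: a straight level bar 104 mm along x, 16 mm thick along y, 24 mm high, with free space beside it and a 40 mm high slot under it. It stands over the middle of the tray, 98 mm above the tray's underside; 161 mm above the bench while the tray is seated. z up.
- tray: lift-out aluminium tray seated in the toolbox: 136 (x) x 294 (y) mm, walls 45 mm high and 2.5 mm thick, parted by a wall at y = 0 (under the grip) into two equal open bays; 0.3 to 0.6 kg. Origin under its centre, 63 mm above the bench when seated (wall tops then 108 mm, toolbox rim 115 mm above the bench).
- bay_left (a point): middle of the floor of the tray's bay on its +y side; the bay is 131 (x) x 144 (y) mm inside, 42 mm deep
- bay_right (a point): middle of the floor of the tray's bay on its -y side, same size
- small_nut: a single hex nut of the same size as those in the bin (22 x 19 x 10 mm), lying in one of the two bays (which one varies); origin in the middle of its underside
- large_nut: a single larger hex nut (35 x 30 x 16 mm), lying in the other bay; origin in the middle of its underside
- bin_centre (a point): grip point of the grey plastic picking bin: on its middle plane, half-way up (29 mm above its underside), 15 mm behind the middle of its length. Here the upright side walls, 62 mm apart outside, are 58 mm high and can be pinched from above. x points to the rear wall, -x to the low pouring front, z up.
- bin_lip (a point): middle of the bin's front lip, over which the nuts pour: 71 mm in front of (-x) and 21 mm below bin_centre. The lip is 8 mm high; the floor's last 28 mm rise to it as a gentle ramp, so the nuts slide out once the front is tipped down by some 50 to 70 degrees (friction varies).
- bin: the same bin, open on top, 112 (x) x 62 (y) x 58 mm high, walls 2.5 mm, 0.12 kg; the side walls slope down over the front half, from full height at x = 0 to 20 mm at the front. Origin under its middle, axes as at bin_centre.
- nut_0: one of the six loose steel hex nuts in the bin, 22 mm over the corners, 19 mm over the flats, 10 mm thick, 20 g; origin in the middle of its underside
- nut_1: one of the six loose steel hex nuts in the bin, 22 mm over the corners, 19 mm over the flats, 10 mm thick, 20 g; origin in the middle of its underside
- nut_2: one of the six loose steel hex nuts in the bin, 22 mm over the corners, 19 mm over the flats, 10 mm thick, 20 g; origin in the middle of its underside
- nut_3: one of the six loose steel hex nuts in the bin, 22 mm over the corners, 19 mm over the flats, 10 mm thick, 20 g; origin in the middle of its underside
- nut_4: one of the six loose steel hex nuts in the bin, 22 mm over the corners, 19 mm over the flats, 10 mm thick, 20 g; origin in the middle of its underside
- nut_5: one of the six loose steel hex nuts in the bin, 22 mm over the corners, 19 mm over the flats, 10 mm thick, 20 g; origin in the middle of its underside

How it is judged:
By the outcome, as a careful person would: the job done as asked, in the order asked, and still so for the second after the job is handed in, while the arm keeps its last pose, push and grip.
It also fails if it takes over 67 s, if anything falls off the work surface, if the arm or the gripper's body presses on something with over 40 N, if the wrist force passes 120 N, or if a joint passes its speed limit or range.

## Working session

There is one attempt and no reset: what is moved stays moved. The work goes in short steps, Python scripts to look and compute and a tool call to move; the robot and the scene stay as the last step left them, time stands still between calls to the robot, and variables do not carry over. Pictures are saved under pics/ and viewed, and the job is handed in when it is done.

Besides the shell and the picture viewer there is one more tool, called by a JSON object that holds its "method" and its "body". servo_tool: Moves the arm, as the interface text tells. Its arguments: {"type":"object","properties":{"delta_pos":{"type":"array","items":{"type":"array","items":{"type":"number"}}},"dr":{"type":"array","items":{"type":"array","items":{"type":"number"}}},"grip":{"type":"array","items":{"type":"number"}},"grip_force":{"type":"number"}},"required":["delta_pos","dr","grip"]}

```bash
ls; mkdir -p pics; python3 - <<'E'
from station import ctrl
import cv2
print(ctrl.get_obs())
for n in("scene","top"):
    im=ctrl.get_image(n); cv2.imwrite(f"pics/{n}0.png",im[:,:,::-1]); print(ctrl.camera_params(n))
E
```

```text
pics
{'t': 0.0, 'q': array([ 1.04397907e+00,  5.33267138e-02,  1.61428591e+00, -5.08144175e-06,
        1.47596815e+00, -1.18937181e-01]), 'dq': array([-0.00056846, -0.00042218, -0.00024076, -0.00027349, -0.0005906 ,
        0.00019973]), 'effort': array([ 2.28358172e-04, -3.93656516e+01, -3.70183754e+01,  9.37810341e-06,
        6.58231991e-03,  1.43497907e-06]), 'tool_pos': array([0.24758473, 0.57323501, 0.2440865 ]), 'tool_rot': array([-1.5489064 ,  0.32052339, -0.31953416]), 'contact_force': array([ 0.6488251 , -0.37150872, -0.33444289]), 'wrist_torque': array([-0.06516956, -0.00928791, -0.00513709]), 'opening': 0.08550398008954561}
{'fovy': 52.01478814423217, 'cx': 276.74037771174955, 'cy': 208.98094018761566, 'k1': -0.1297903929179749, 'eye': array([-0.15966595, -0.6476372 ,  0.71847371]), 'rotation': array([-2.0158686 ,  0.81263702, -0.46679569])}
{'fovy': 43.17177502615595, 'cx': 287.84150716754215, 'cy': 200.9771586720314, 'k1': -0.20217174573420119, 'eye': array([0.23362025, 0.01396268, 1.55436808]), 'rotation': array([-2.1315137 ,  2.12018475, -0.20192818])}
```

View pics/scene0.png

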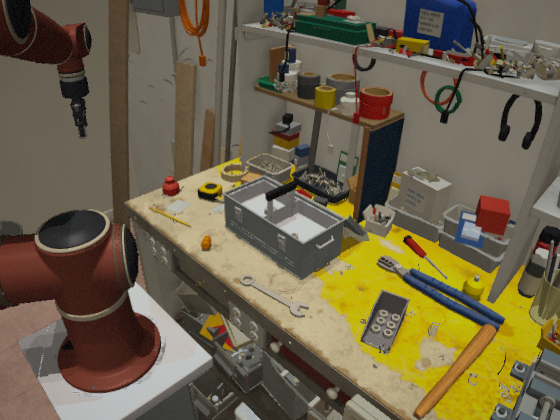

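View pics/top0.png

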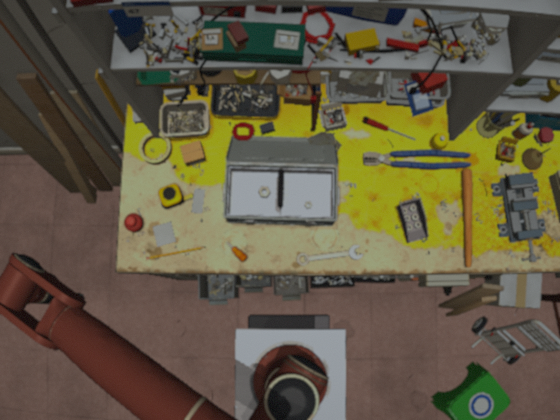

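The scene shows the toolbox near (285,220) with the grip, and the bin near (385,320). In the top view the toolbox is at (281,193), one nut at (264,192) in the left bay, another at (308,204) in the right bay, and the bin at (412,220).

```bash
cat > h.py <<'E'
import numpy as np, cv2
from scipy.spatial.transform import Rotation as R
from station import ctrl
def cam(n):
    p=ctrl.camera_params(n); f=210/np.tan(np.radians(p['fovy']/2)); return p,f
def proj(n,P):
    p,f=cam(n); Rm=R.from_rotvec(p['rotation']).as_matrix()
    c=(np.atleast_2d(P)-p['eye'])@Rm; s=c[:,:2]/c[:,2:]; r2=(s**2).sum(1,keepdims=True)
    return s*(1+p['k1']*r2)*f+[p['cx'],p['cy']]
def ray(n,uv):
    p,f=cam(n); Rm=R.from_rotvec(p['rotation']).as_matrix()
    d=(np.atleast_2d(np.array(uv,float))-[p['cx'],p['cy']])/f; s=d.copy()
    for _ in range(30): s=d/(1+p['k1']*(s**2).sum(1,keepdims=True))
    v=np.c_[s,np.ones(len(s))]@Rm.T
    return p['eye'],v
def onz(n,uv,z):
    e,v=ray(n,uv); return e+v*((z-e[2])/v[:,2:])
E
python3 - <<'E'
from h import *
for n in("scene","top"):
    im=ctrl.get_image(n)
    for l in ("toolbox","tray","tray_grip","bin","small_nut","large_nut","nut_0"):
        for m in ctrl.masks_of(n,l)[:7]:
            ys,xs=np.nonzero(m['pixels']); 
            if len(xs)==0: continue
            print(n,l,round(m['score'],2),len(xs),np.round(m['extent']),round(xs.mean(),1),round(ys.mean(),1))
            np.save(f"m_{n}_{l}.npy",m['pixels']) if m is not None and m['score']>.4 else 0
im=ctrl.get_image("top")
c=cv2.resize(im[130:250,200:460],None,fx=3,fy=3,interpolation=cv2.INTER_CUBIC);cv2.imwrite("pics/topc.png",c[:,:,::-1])
im=ctrl.get_image("scene")
c=cv2.resize(im[160:370,210:430],None,fx=2.8,fy=2.8,interpolation=cv2.INTER_CUBIC);cv2.imwrite("pics/scc.png",c[:,:,::-1])
print(ctrl.get_obs()['t'])
E
```

```text
scene toolbox 0.92 5284 [223. 177. 366. 278.] 287.5 234.0
scene tray 0.62 3166 [229. 183. 337. 242.] 284.2 207.9
scene tray_grip 0.9 3108 [225. 182. 339. 240.] 284.0 208.2
scene bin 0.82 1426 [361. 291. 410. 354.] 384.6 319.1
scene large_nut 0.47 76 [388. 321. 398. 329.] 390.3 324.9
scene nut_0 0.62 84 [378. 311. 387. 322.] 382.4 314.0
scene nut_0 0.6 1496 [360. 289. 409. 352.] 385.0 318.6
scene nut_0 0.55 71 [376. 316. 385. 328.] 379.9 321.0
scene nut_0 0.45 86 [391. 313. 398. 325.] 394.6 318.2
scene nut_0 0.36 3246 [230. 184. 340. 243.] 284.2 208.3
top toolbox 0.62 962 [394. 198. 430. 242.] 412.5 220.1
top toolbox 0.56 4346 [224. 138. 338. 224.] 280.7 169.3
top tray 0.62 4977 [228. 168. 333. 222.] 281.1 192.3
top tray 0.2 831 [398. 197. 430. 240.] 412.5 219.8
top tray_grip 0.71 5128 [229. 168. 332. 221.] 280.6 192.2
top bin 0.65 773 [397. 201. 427. 241.] 412.5 220.3
top large_nut 0.48 89 [259. 188. 271. 198.] 263.2 190.9
1.0
```

View pics/topc.png

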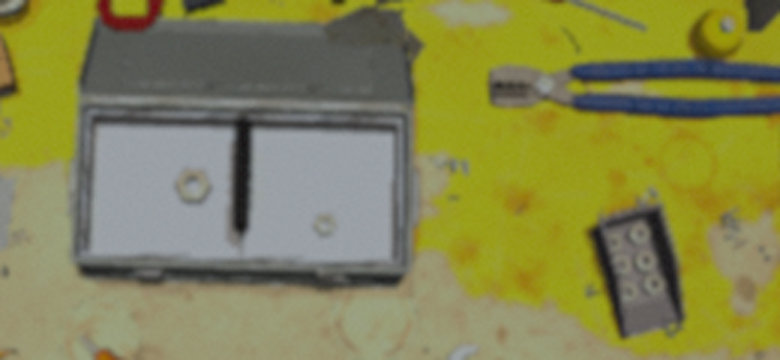

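View pics/scc.png

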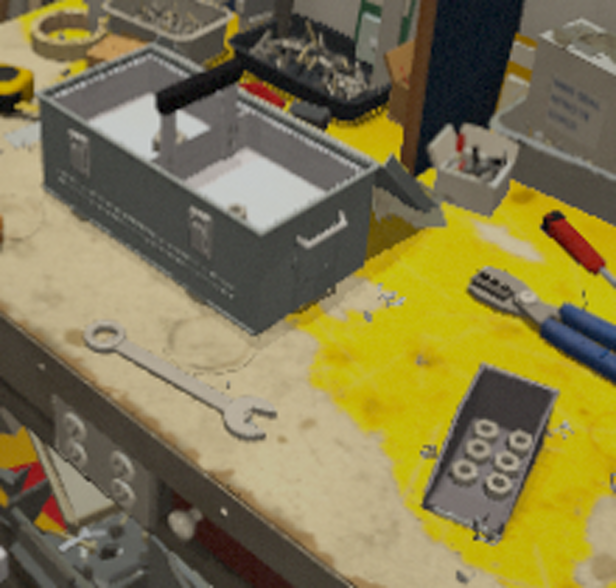

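```bash
cat > fit.py <<'E'
from h import *
from scipy.optimize import minimize, least_squares
def place(p,V):
    c,s=np.cos(p[2]),np.sin(p[2]); V=np.array(V,float); return np.c_[p[0]+c*V[:,0]-s*V[:,1],p[1]+s*V[:,0]+c*V[:,1],V[:,2]]
BIN=[(x,y*.031,z) for y in(-1,1) for x,z in((.056,0),(.056,.058),(0,.058),(-.056,.02),(-.056,0))]
def sil(n,P):
    u=proj(n,P); S=16
    h=cv2.convexHull((u).astype(np.float32)); m=np.zeros((420,560),np.uint8)
    cv2.fillConvexPoly(m,np.round(h*S).astype(np.int32),1,lineType=8,shift=4); return m>0
E
python3 - <<'E'
from fit import *
mm={n:np.load(f"m_{n}_bin.npy") for n in("scene","top")}
def cost(p,ns=("scene","top")):
    return -sum((lambda a,b:(a&b).sum()/(a|b).sum())(sil(n,place(p,BIN)),mm[n]) for n in ns)
g=onz("top",[(412.5,220)],.02)[0]; print(g)
for ns in(("scene",),("top",),("scene","top")):
    best=None
    for y0 in(-.3,0,.3):
        r=minimize(cost,[g[0],g[1],y0],args=(ns,),method="Nelder-Mead",options=dict(initial_simplex=[[g[0]+a,g[1]+b,y0+c] for a,b,c in((0,0,0),(.02,0,0),(0,.02,0),(0,0,.15))]))
        if best is None or r.fun<best.fun: best=r
    print(ns,best.x,best.fun)
bp=best.x
# toolbox
RIM=[(-.075,-.154,.115),(-.075,.154,.115),(.075,-.154,.115)]
sc=[(303.6,244.3),(225,194.3),(343.9,218.2)]
tp=[(335,219),(226.5,217.5),(336.7,166)]
for w in((1,0),(0,1),(1,1)):
    f=lambda p:np.r_[w[0]*(proj("scene",place(p,RIM))-sc).ravel(),w[1]*(proj("top",place(p,RIM))-tp).ravel()]
    r=least_squares(f,[.45,.0,0.]);print(w,r.x,np.round(r.fun,1))
tbp=r.x
G=[(x*.052,y*.008,z) for x in(-1,1) for y in(-1,1) for z in(.149,.173)]
FR=[(x*.075,y*.154,.115) for x,y in((-1,-1),(-1,1),(1,1),(1,-1))]
BB=[(x*.075,y*.154,.0) for x,y in((-1,-1),(-1,1),(1,1),(1,-1))]
TR=[(x*.0655,y*.1465,.066) for x,y in((-1,-1),(-1,1),(1,1),(1,-1))]
for n,(x0,y0,x1,y1),k in(("scene",(210,160,430,370),2.8),("top",(200,130,460,250),3)):
    im=ctrl.get_image(n); c=cv2.resize(im[y0:y1,x0:x1],None,fx=k,fy=k,interpolation=cv2.INTER_CUBIC)[:,:,::-1].copy()
    def pl(P,col):
        u=((proj(n,P)+.5-[x0,y0])*k).round().astype(np.int32); cv2.polylines(c,[u],True,col,1)
    pl(place(tbp,FR),(0,0,255));pl(place(tbp,BB),(0,255,255));pl(place(tbp,TR),(0,255,0))
    h=cv2.convexHull(proj(n,place(tbp,G)).astype(np.float32)); u=((h+.5-[x0,y0])*k).round().astype(np.int32);cv2.polylines(c,[u],True,(255,0,255),1)
    B=place(bp,BIN);pl(B[:5],(255,0,0));pl(B[5:],(255,0,0))
    cv2.imwrite(f"pics/ov_{n}.png",c)
E
```

```text
[ 0.46653944 -0.36039277  0.02      ]
('scene',) [ 0.46619556 -0.35864782  0.27645234] -0.7498660953401178
('top',) [ 0.46661198 -0.35937267  0.28997877] -0.7429951690821256
('scene', 'top') [ 0.46596169 -0.35892822  0.28032486] -1.4881770974433
(1, 0) [ 0.53200684  0.02682021 -0.02507256] [ 0.2 -0.9 -1.3 -1.   1.   1.4  0.   0.  -0.  -0.   0.   0. ]
(0, 1) [ 0.53058088  0.02759851 -0.00875875] [ 0.  -0.  -0.  -0.   0.   0.   1.8  0.  -1.7 -0.1 -0.1  0. ]
(1, 1) [ 0.53118414  0.02720117 -0.01518644] [ 0.5 -0.9 -1.9 -0.6  0.8  1.1  1.8  0.1 -1.7 -0.7  0.2  0.2]
```

View pics/ov_scene.png

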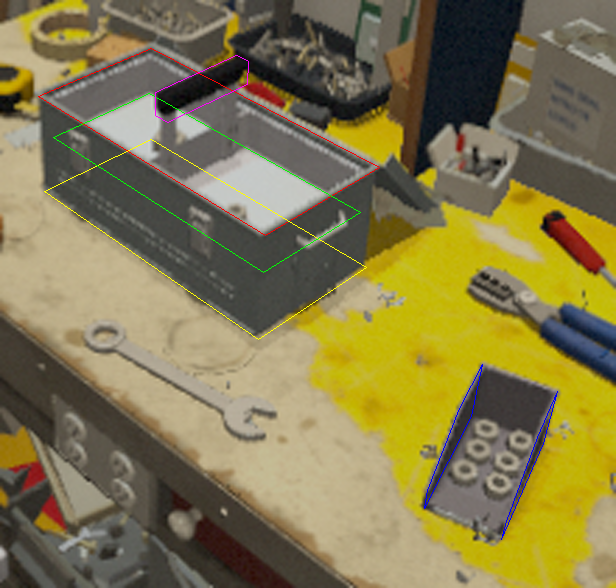

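View pics/ov_top.png

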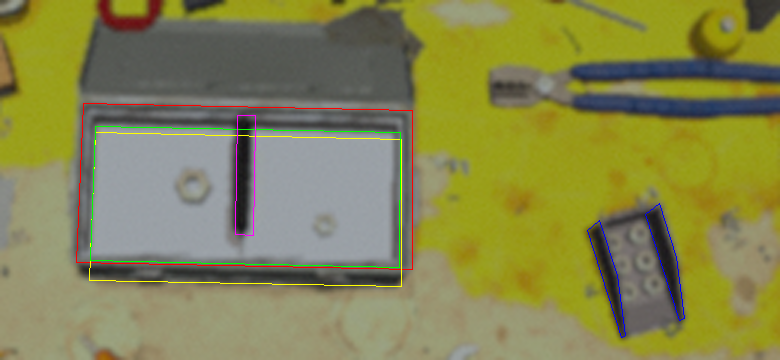

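Overlays match both pictures: box rim (red) and bin (blue) lie on their edges. The small nut is in the right (-y) bay and the large one in the left. Next I'll write a planner that works out the step numbers.

```bash
cat > plan.py <<'E'
from h import *
import sys, json
def st():
    o=ctrl.get_obs(); return o,R.from_rotvec(o['tool_rot'])
def down(yaw_z):  # tool y down, z horizontal at angle yaw_z
    z=np.array([np.cos(yaw_z),np.sin(yaw_z),0]); y=np.array([0,0,-1.]); x=np.cross(y,z)
    return R.from_matrix(np.c_[x,y,z])
def rows(target,Rt,vmax=.06,amax=10.):
    o,Rc=st(); p=o['tool_pos']; d=np.array(target)-p; rv=(Rt*Rc.inv()).as_rotvec()
    n=max(1,int(np.ceil(max(np.linalg.norm(d)/vmax,np.degrees(np.linalg.norm(rv))/amax))))
    print("t",round(o['t'],2),"pos",p.round(4),"F",o['contact_force'].round(1),"q",o['q'].round(3),"open",round(o['opening'],4)); print("n",n,"world d",d.round(4),"ang",np.degrees(rv).round(1))
    s=R.from_rotvec(rv/n); Rk=Rc; dr=np.degrees(Rc.inv().apply(rv/n)).round(2)
    D=[]
    for k in range(n):
        D.append((Rk.inv().apply(d/n)).round(4).tolist()); Rk=s*Rk
    for i in range(0,n,5): print(json.dumps(D[i:i+5]),"dr",dr.tolist(),"x",len(D[i:i+5]))
def log():
    o=ctrl.get_obs()
    with open("log.txt","a") as f: f.write(json.dumps([o['q'].tolist(),o['tool_pos'].tolist(),o['tool_rot'].tolist()])+"\n")
E
python3 - <<'E'
from plan import *
log()
o,Rc=st(); print(Rc.as_matrix().round(3))
b=.28
for s in (1,-1):
    rows([.48,-.355,.20],down(b+s*np.pi/2))
E
```

```text
[[ 0.918  0.     0.397]
 [-0.397  0.     0.918]
 [ 0.    -1.     0.   ]]
t 1.1 pos [0.2479 0.5737 0.2453] F [ 0.6 -0.3  0.2] q [ 1.044  0.053  1.613 -0.     1.476 -0.119] open 0.0852
n 16 world d [ 0.2321 -0.9287 -0.0453] ang [-0.   0.  39.4]
[[0.0363, 0.0028, -0.0475], [0.0343, 0.0028, -0.0491], [0.0321, 0.0028, -0.0505], [0.0299, 0.0028, -0.0518], [0.0277, 0.0028, -0.053]] dr [-0.0, -2.46, 0.0] x 5
[[0.0254, 0.0028, -0.0542], [0.023, 0.0028, -0.0552], [0.0206, 0.0028, -0.0562], [0.0182, 0.0028, -0.057], [0.0157, 0.0028, -0.0577]] dr [-0.0, -2.46, 0.0] x 5
[[0.0132, 0.0028, -0.0584], [0.0107, 0.0028, -0.0589], [0.0082, 0.0028, -0.0593], [0.0056, 0.0028, -0.0596], [0.003, 0.0028, -0.0598]] dr [-0.0, -2.46, 0.0] x 5
[[0.0005, 0.0028, -0.0598]] dr [-0.0, -2.46, 0.0] x 1
t 1.1 pos [0.2479 0.5737 0.2453] F [ 0.6 -0.3  0.2] q [ 1.044  0.053  1.613 -0.     1.476 -0.119] open 0.0852
n 16 world d [ 0.2321 -0.9287 -0.0453] ang [   0.     0.  -140.6]
[[0.0363, 0.0028, -0.0475], [0.0432, 0.0028, -0.0414], [0.049, 0.0028, -0.0343], [0.0537, 0.0028, -0.0265], [0.0571, 0.0028, -0.0179]] dr [-0.0, 8.79, -0.0] x 5
[[0.0591, 0.0028, -0.009], [0.0598, 0.0028, 0.0001], [0.0591, 0.0028, 0.0093], [0.057, 0.0028, 0.0182], [0.0536, 0.0028, 0.0267]] dr [-0.0, 8.79, -0.0] x 5
[[0.0488, 0.0028, 0.0345], [0.043, 0.0028, 0.0416], [0.0361, 0.0028, 0.0477], [0.0284, 0.0028, 0.0526], [0.0201, 0.0028, 0.0564]] dr [-0.0, 8.79, -0.0] x 5
[[0.0112, 0.0028, 0.0588]] dr [-0.0, 8.79, -0.0] x 1
```

{"method": "servo_tool", "body": {"delta_pos": [[0.0363, 0, -0.0475], [0.0432, 0, -0.0414], [0.049, 0, -0.0343], [0.0537, 0, -0.0265], [0.0571, 0, -0.0179]], "dr": [[0, 8.8, 0], [0, 8.8, 0], [0, 8.8, 0], [0, 8.8, 0], [0, 8.8, 0]], "grip": [1, 1, 1, 1, 1], "grip_force": 30}}

```text
t: 1.72
tool_pos: [0.319, 0.2782, 0.2448]
tool_rot: [-1.364, 0.925, -0.928]
contact_force: [0.9, 0.5, 0.2]
opening: 0.0854
```

```bash
python3 - <<'E'
from plan import *
log()
rows([.48,-.355,.20],down(.28-np.pi/2))
E
```

```text
t 1.73 pos [0.319  0.2782 0.2448] F [0.9 0.5 0.2] q [ 5.420e-01 -4.650e-01  2.057e+00 -2.000e-03  1.548e+00  1.640e-01] open 0.0854
n 11 world d [ 0.161  -0.6332 -0.0448] ang [  0.1   0.  -95.6]
[[0.0589, 0.0041, -0.0076], [0.0594, 0.0041, 0.0014], [0.0585, 0.0041, 0.0103], [0.0563, 0.0041, 0.019], [0.0527, 0.0041, 0.0273]] dr [-0.01, 8.69, -0.0] x 5
[[0.048, 0.0041, 0.035], [0.0422, 0.0041, 0.0418], [0.0354, 0.0041, 0.0477], [0.0277, 0.0041, 0.0525], [0.0195, 0.0041, 0.0561]] dr [-0.01, 8.69, -0.0] x 5
[[0.0108, 0.0041, 0.0584]] dr [-0.01, 8.69, -0.0] x 1
```

{"method": "servo_tool", "body": {"delta_pos": [[0.059, 0, -0.0076], [0.0594, 0, 0.0014], [0.0585, 0, 0.0103], [0.0563, 0.004, 0.019], [0.0527, 0.004, 0.0273]], "dr": [[0, 8.7, 0], [0, 8.7, 0], [0, 8.7, 0], [0, 8.7, 0], [0, 8.7, 0]], "grip": [1, 1, 1, 1, 1]}}

```text
t: 2.35
tool_pos: [0.3903, -0.0196, 0.2395]
tool_rot: [-0.979, 1.493, -1.505]
contact_force: [1.1, -0.0, -0.8]
opening: 0.0853
```

```bash
python3 - <<'E'
from plan import *
log()
rows([.48,-.355,.20],down(.28-np.pi/2))
E
```

```text
t 2.35 pos [ 0.3903 -0.0196  0.2395] F [ 1.1 -0.  -0.8] q [-2.430e-01 -5.700e-01  2.135e+00  2.000e-03  1.565e+00  1.630e-01] open 0.0853
n 6 world d [ 0.0897 -0.3354 -0.0395] ang [  0.3   0.6 -50.7]
[[0.0455, 0.0068, 0.0357], [0.0397, 0.0068, 0.042], [0.0331, 0.0068, 0.0474], [0.0258, 0.0068, 0.0518], [0.0179, 0.0067, 0.055]] dr [-0.08, 8.45, -0.08] x 5
[[0.0096, 0.0067, 0.0571]] dr [-0.08, 8.45, -0.08] x 1
```

{"method": "servo_tool", "body": {"delta_pos": [[0.0455, 0.0068, 0.0357], [0.0397, 0.0068, 0.042], [0.0331, 0.0068, 0.0474], [0.0258, 0.0068, 0.0518], [0.0179, 0.0068, 0.055]], "dr": [[0, 8.5, 0], [0, 8.5, 0], [0, 8.5, 0], [0, 8.5, 0], [0, 8.5, 0]], "grip": [1, 1, 1, 1, 1]}}

```text
t: 2.98
tool_pos: [0.4627, -0.3112, 0.2084]
tool_rot: [-0.381, 1.991, -2.004]
contact_force: [1.0, 0.3, -0.0]
opening: 0.0854
```

```bash
python3 - <<'E'
from plan import *
from scipy.optimize import least_squares
log()
rows([.4805,-.355,.10],down(.28-np.pi/2))
L=[json.loads(l) for l in open("log.txt")]
q=np.array([l[0] for l in L]);P=np.array([l[1] for l in L])
print(q.round(3));
rad=np.hypot(P[:,0],P[:,1]);ang=np.arctan2(P[:,1],P[:,0]);print(rad, rad*np.sin(ang-q[:,0]))
E
```

```text
t 2.98 pos [ 0.4627 -0.3112  0.2084] F [ 1.   0.3 -0. ] q [-0.731 -0.093  1.819  0.011  1.4    0.444] open 0.0854
n 2 world d [ 0.0178 -0.0438 -0.1084] ang [ 0.2  1.1 -6.6]
[[0.0011, 0.0544, 0.0231], [-0.0007, 0.0543, 0.0234]] dr [-0.26, 3.28, -0.49] x 2
[[ 1.044e+00  5.300e-02  1.613e+00 -0.000e+00  1.476e+00 -1.190e-01]
 [ 5.420e-01 -4.650e-01  2.057e+00 -2.000e-03  1.548e+00  1.640e-01]
 [-2.430e-01 -5.700e-01  2.135e+00  2.000e-03  1.565e+00  1.630e-01]
 [-7.310e-01 -9.300e-02  1.819e+00  1.100e-02  1.400e+00  4.440e-01]]
[0.62497547 0.42324458 0.39078248 0.55762788] [0.07419416 0.07379513 0.07484164 0.07704317]
```

{"method": "servo_tool", "body": {"delta_pos": [[0.001, 0.054, 0.023], [-0.001, 0.054, 0.0234], [0, 0, 0]], "dr": [[-0.2, 3.3, -0.5], [-0.2, 3.3, -0.5], [0, 0, 0]], "grip": [1, 1, 1]}}

```text
t: 3.35
tool_pos: [0.4816, -0.3614, 0.0983]
tool_rot: [-0.281, 2.074, -2.08]
contact_force: [0.3, 0.2, -0.7]
opening: 0.0858
```

```bash
python3 - <<'E'
from plan import *
log()
rows([.4805,-.355,.031],down(.28-np.pi/2),vmax=.04)
im=ctrl.get_image("scene");cv2.imwrite("pics/a1.png",cv2.resize(im[200:400,280:500],None,fx=2.5,fy=2.5)[:,:,::-1])
E
```

```text
t 3.35 pos [ 0.4816 -0.3614  0.0983] F [ 0.3  0.2 -0.7] q [-0.767  0.131  1.786 -0.002  1.222  0.535] open 0.0858
n 2 world d [-0.0011  0.0064 -0.0673] ang [0.2 0.1 0.6]
[[-0.0003, 0.0336, -0.0033], [-0.0003, 0.0337, -0.0033]] dr [-0.09, -0.3, -0.0] x 2
```

View pics/a1.png

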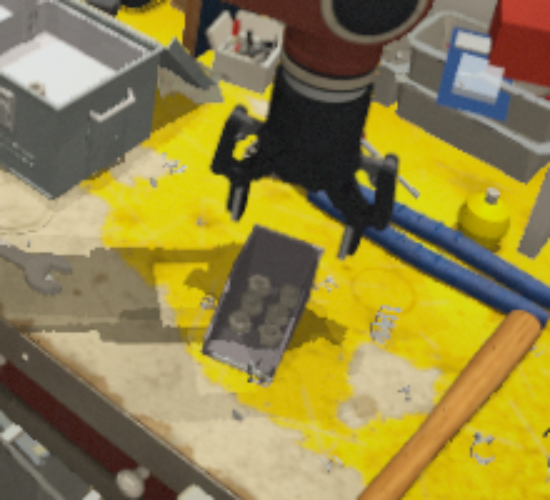

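The open jaws straddle the bin at (265,290), so I can go down.

{"method": "servo_tool", "body": {"delta_pos": [[0, 0.034, -0.0033], [0, 0.033, -0.0033], [0, 0, 0]], "dr": [[0, -0.3, 0], [0, -0.3, 0], [0, 0, 0]], "grip": [1, 1, 1]}}

```text
t: 3.78
tool_pos: [0.4862, -0.3583, 0.044]
tool_rot: [-0.281, 2.042, -2.083]
contact_force: [0.0, 0.7, -0.4]
opening: 0.0855
```

{"method": "servo_tool", "body": {"delta_pos": [[0, 0, 0], [0, 0, 0], [0, 0, 0], [0, 0, 0], [0, 0, 0]], "dr": [[0, 0, 0], [0, 0, 0], [0, 0, 0], [0, 0, 0], [0, 0, 0]], "grip": [0.5, 0.5, 0.5, 0.5, 0.5], "grip_force": 45}}

```text
t: 4.4
tool_pos: [0.4897, -0.3605, 0.0526]
tool_rot: [-0.273, 2.029, -2.088]
contact_force: [-0.8, 0.7, -2.4]
opening: 0.0615
```

```bash
python3 - <<'E'
from plan import *
rows([.4805,-.355,.031],down(.28-np.pi/2),vmax=.04)
o,r=st();print(r.as_matrix().round(3))
im=ctrl.get_image("scene");cv2.imwrite("pics/a2.png",cv2.resize(im[200:400,280:500],None,fx=2.5,fy=2.5)[:,:,::-1])
print(ctrl.get_obs()['tool_pos'])
E
```

```text
t 4.4 pos [ 0.4897 -0.3605  0.0526] F [-0.8  0.7 -2.4] q [-7.570e-01  1.840e-01  1.813e+00 -1.000e-03  1.109e+00  5.280e-01] open 0.0615
n 1 world d [-0.0092  0.0055 -0.0216] ang [ 1.4  1.5 -0.3]
[[0.0076, 0.0212, -0.0085]] dr [-1.78, 0.34, -1.02] x 1
[[-0.959  0.026  0.282]
 [-0.282 -0.025 -0.959]
 [-0.018 -0.999  0.031]]
[ 0.48960972 -0.36043137  0.0524623 ]
```

View pics/a2.png

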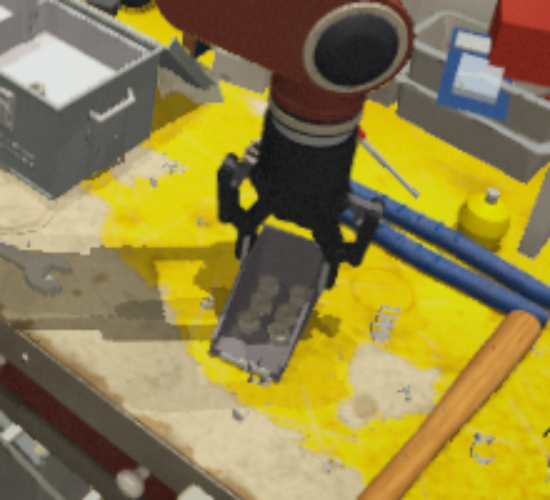

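{"method": "servo_tool", "body": {"delta_pos": [[0, 0, 0], [0, 0, 0], [0.0076, 0.02, -0.003]], "dr": [[0, 0, 0], [0, 0, 0], [-1.8, 0.3, -1.0]], "grip": [1, 1, 1]}}

```text
t: 4.82
tool_pos: [0.4835, -0.3618, 0.0343]
tool_rot: [-0.29, 2.067, -2.073]
contact_force: [0.6, -0.6, 0.0]
opening: 0.0851
```

```bash
python3 - <<'E'
from plan import *
rows([.4805,-.355,.031],down(.28-np.pi/2),vmax=.04)
print(ctrl.get_obs()['dq'])
E
```

```text
t 4.83 pos [ 0.4835 -0.3618  0.0343] F [ 0.6 -0.6  0. ] q [-0.766  0.219  1.807  0.     1.111  0.524] open 0.0851
n 1 world d [-0.003   0.0068 -0.0033] ang [ 0.1  0.2 -0. ]
[[0.001, 0.0033, -0.0074]] dr [-0.19, 0.05, -0.13] x 1
[-0.08029213  0.31496948  0.00355004  0.00539624  0.02694783 -0.03414587]
```

{"method": "servo_tool", "body": {"delta_pos": [[0.001, 0.001, -0.006]], "dr": [[0, 0, 0]], "grip": [1]}}

```text
t: 4.95
tool_pos: [0.4792, -0.3554, 0.0305]
tool_rot: [-0.293, 2.073, -2.071]
contact_force: [-0.1, -0.3, 1.3]
opening: 0.0857
```

```bash
python3 - <<'E'
from plan import *
rows([.4805,-.355,.031],down(.28-np.pi/2),vmax=.04)
print(ctrl.get_obs()['dq'])
E
```

```text
t 4.95 pos [ 0.4792 -0.3554  0.0305] F [-0.1 -0.3  1.3] q [-0.763  0.212  1.823  0.     1.108  0.528] open 0.0857
n 1 world d [0.0013 0.0004 0.0005] ang [-0.1 -0.   0. ]
[[-0.0013, -0.0005, -0.0]] dr [0.07, -0.0, 0.03] x 1
[ 0.03910873 -0.10987424  0.08882836  0.00383969 -0.03419242  0.02788138]
```

{"method": "servo_tool", "body": {"delta_pos": [[0, 0.001, 0], [0, 0.001, 0]], "dr": [[0, 0, 0], [0, 0, 0]], "grip": [0.5, 0.5]}}

```text
t: 5.2
tool_pos: [0.4801, -0.3567, 0.0297]
tool_rot: [-0.291, 2.068, -2.073]
contact_force: [-2.1, 0.4, 10.1]
opening: 0.0616
```

```bash
python3 - <<'E'
from plan import *
rows([.4805,-.355,.031],down(.28-np.pi/2),vmax=.04)
print(ctrl.get_obs()['dq'])
E
```

```text
t 5.2 pos [ 0.4801 -0.3567  0.0297] F [-2.1  0.4 10.1] q [-7.630e-01  2.150e-01  1.822e+00 -1.000e-03  1.103e+00  5.280e-01] open 0.0616
n 1 world d [0.0004 0.0017 0.0013] ang [ 0.1  0.1 -0. ]
[[-0.0008, -0.0013, -0.0015]] dr [-0.14, 0.01, -0.04] x 1
[-0.00057979  0.00306232 -0.00474875 -0.00361181  0.00987907  0.00217255]
```

```bash
python3 - <<'E'
from plan import *
from scipy.optimize import least_squares
log()
L=[json.loads(l) for l in open("log.txt")]
q=np.array([l[0] for l in L]);P=np.array([l[1] for l in L])
rr=np.sqrt(P[:,0]**2+P[:,1]**2-.0745**2)
def f(p):
    a,h,L1,L2,o2=p
    A=q[:,1];B=q[:,1]+q[:,2]+o2
    return np.r_[a+L1*np.sin(A)+L2*np.sin(B)-rr,h+L1*np.cos(A)+L2*np.cos(B)-P[:,2]]
for a in(0,None):
    ff=(lambda p:f(np.r_[0,p])) if a==0 else f
    r=least_squares(ff,([.3,.45,.45,0.] if a==0 else [0,.3,.45,.45,0.]),x_scale=.1);print(r.x,(r.fun*1000).round(1))
E
```

```text
[-0.02594003  0.4244283   0.61846332  0.15445942] [ 1.2  1.9 -0.9 -3.2  0.4  0.3  0.   0.3  0.4 -0.1 -0.3 -0.4]
[ 0.00155602 -0.02605631  0.42417536  0.61686753  0.15473488] [ 1.1  2.  -0.8 -3.1  0.4  0.4 -0.1  0.1  0.2 -0.1 -0.   0. ]
```

```bash
python3 - <<'E'
from plan import *
for l in open("log.txt"):
    q,p,r=json.loads(l); M=R.from_rotvec(r).as_matrix(); y=M[:,1]
    e=np.array([-np.sin(q[0]),np.cos(q[0]),0]); er=np.array([np.cos(q[0]),np.sin(q[0]),0])
    print(np.round(q,4)[3], "lat",(y@e).round(4),"rad",(y@er).round(4),"pitchdev",round(q[1]+q[2]+q[4]-np.pi,4))
E
```

```text
-0.0 lat -0.0 rad 0.0 pitchdev -0.0
-0.0015 lat -0.0015 rad 0.0012 pitchdev -0.0012
0.0024 lat 0.0024 rad 0.0116 pitchdev -0.0116
0.0109 lat 0.0107 rad 0.0161 pitchdev -0.016
-0.0016 lat -0.0015 rad 0.0029 pitchdev -0.0029
-0.0007 lat -0.0006 rad 0.0024 pitchdev -0.0024
```

{"method": "servo_tool", "body": {"delta_pos": [[0, -0.03, 0], [0, -0.05, 0], [0, -0.06, 0], [0, -0.06, 0]], "dr": [[0, 0, 0], [0, 0, 0], [0, 0, 0], [0, 0, 0]], "grip": [0.5, 0.5, 0.5, 0.5]}}

```text
t: 5.7
tool_pos: [0.4754, -0.3513, 0.2235]
tool_rot: [-0.306, 2.095, -2.059]
contact_force: [-0.5, -0.1, -2.6]
opening: 0.0617
```

```bash
cat > ik.py <<'E'
from plan import *
from scipy.optimize import least_squares
LT=.3
def fk(q,Lt=None):
    Lt=LT if Lt is None else Lt
    E=R.from_euler
    R1=E('z',q[0]);R3=R1*E('y',q[1]+q[2]);Rw=R3*E('ZYZ',[q[3],q[4],q[5]])
    a,hh,L1,L2,o2=.0016,-.0261,.4242,.6169,.1547
    p=R1.apply([a+L1*np.sin(q[1]),.0745,hh+Lt+L1*np.cos(q[1])])+R3.apply([L2*np.sin(o2),0,L2*np.cos(o2)])+Rw.apply([0,0,Lt])
    M=Rw.as_matrix(); return p,R.from_matrix(np.c_[-M[:,1],M[:,2],-M[:,0]])
LO=np.array([-3.01,-1.01,.06,-1.02,.09,-3.14]);HI=np.array([3.01,2.22,2.58,4.17,2.62,3.14])
def ik(p,Rt,q0,Lt=None):
    def f(q):
        a,b=fk(q,Lt); return np.r_[(a-p)*5,(Rt*b.inv()).as_rotvec()]
    r=least_squares(f,np.clip(q0,LO+.01,HI-.01),bounds=(LO,HI)); return r.x,np.abs(r.fun).max()
def binpose(lip,psi,th):
    """TCP pos/rot when bin yaw psi, front tipped th(rad), lip at given world pt. grasp offset from TCP ~ bin_centre"""
    Rb=R.from_euler('ZY',[psi,-th]); pc=np.array(lip)+Rb.apply([.071,0,.021])
    T=Rb*R.from_euler('z',-np.pi/2)  # rot with z up -> need tool: y=-bz, z=-by
    M=Rb.as_matrix(); Rt=R.from_matrix(np.c_[-M[:,0],-M[:,2],-M[:,1]])
    return pc,Rt
E
python3 - <<'E'
from ik import *
o,r=st(); 
for Lt in(.1,.3): a,b=fk(o['q'],Lt); print(a-o['tool_pos'],(r*b.inv()).magnitude())
for Lt in(.2,.26,.32):
  for psi in(45,60,75,90):
    q=o['q']; out=[]
    for th in range(0,85,5):
        p,Rt=binpose([.53,-.055,.125+.05*(1-th/80)],np.radians(psi),np.radians(th)); q,e=ik(p,Rt,q,Lt); out.append(e)
    print(Lt,psi,"err",max(out).round(4),np.array(out)[-3:].round(3),q.round(2))
E
```

```text
[ 0.00362744 -0.0032199  -0.000149  ] 1.0403945294907296e-15
[ 0.00064804 -0.00016899 -0.00010353] 1.0403945294907296e-15
0.2 45 err 0.0 [0. 0. 0.] [-0.65 -0.18  2.22  1.47  1.37 -0.44]
0.2 60 err 0.0 [0. 0. 0.] [-0.65 -0.04  2.09  1.36  1.6  -0.49]
0.2 75 err 0.0 [0. 0. 0.] [-0.63  0.08  1.96  1.24  1.81 -0.55]
0.2 90 err 0.0 [0. 0. 0.] [-0.58  0.19  1.84  1.12  1.99 -0.61]
0.26 45 err 0.0 [0. 0. 0.] [-0.79 -0.11  2.26  1.42  1.48 -0.57]
0.26 60 err 0.0 [0. 0. 0.] [-0.77  0.06  2.09  1.29  1.68 -0.62]
0.26 75 err 0.0 [0. 0. 0.] [-0.73  0.2   1.93  1.16  1.85 -0.66]
0.26 90 err 0.0 [0. 0. 0.] [-0.66  0.33  1.78  1.04  2.02 -0.72]
0.32 45 err 0.0 [0. 0. 0.] [-0.94 -0.    2.27  1.34  1.57 -0.71]
0.32 60 err 0.0 [0. 0. 0.] [-0.89  0.18  2.07  1.2   1.74 -0.74]
0.32 75 err 0.0 [0. 0. 0.] [-0.82  0.34  1.88  1.08  1.89 -0.77]
0.32 90 err 0.0 [0. 0. 0.] [-0.73  0.47  1.69  0.96  2.04 -0.81]
```

```bash
python3 - <<'E'
from ik import *
p,Rt=binpose([.53,-.05,.20],np.radians(70),np.radians(20)); print(p); rows(p,Rt,amax=9,vmax=.05)
E
```

```text
[0.55036243 0.00594531 0.24401698]
t 5.7 pos [ 0.4754 -0.3513  0.2235] F [-0.5 -0.1 -2.6] q [-7.630e-01  0.000e+00  1.703e+00  1.000e-03  1.460e+00  5.280e-01] open 0.0617
n 8 world d [0.075  0.3573 0.0205] ang [ 13.8 -16.4  53.2]
[[-0.0213, -0.002, -0.0404], [-0.0259, -0.0004, -0.0376], [-0.0301, 0.0014, -0.0343], [-0.0338, 0.0033, -0.0305], [-0.037, 0.0052, -0.0263]] dr [-1.02, -6.7, 2.32] x 5
[[-0.0396, 0.0072, -0.0217], [-0.0415, 0.0092, -0.0168], [-0.0427, 0.0111, -0.0117]] dr [-1.02, -6.7, 2.32] x 3
```

{"method": "servo_tool", "body": {"delta_pos": [[-0.0213, -0.002, -0.0404], [-0.0259, 0, -0.0376], [-0.0301, 0.001, -0.0343], [-0.0338, 0.003, -0.0305], [-0.037, 0.005, -0.0263]], "dr": [[-1, -6.7, 2.3], [-1, -6.7, 2.3], [-1, -6.7, 2.3], [-1, -6.7, 2.3], [-1, -6.7, 2.3]], "grip": [0.5, 0.5, 0.5, 0.5, 0.5]}}

```text
t: 6.32
tool_pos: [0.5217, -0.1236, 0.2412]
tool_rot: [-0.603, 1.753, -1.516]
contact_force: [0.4, -0.1, -1.5]
opening: 0.0616
```

```bash
python3 - <<'E'
from ik import *
p,Rt=binpose([.53,-.05,.20],np.radians(70),np.radians(20)); print(p); rows(p,Rt,amax=9,vmax=.05)
o,r=st()
for L in (.25,.27,.29,.31): print(L,fk(o['q'],L)[0]-o['tool_pos'])
E
```

```text
[0.55036243 0.00594531 0.24401698]
t 6.33 pos [ 0.5217 -0.1236  0.2412] F [ 0.4 -0.1 -1.5] q [-0.485 -0.188  1.86   0.228  1.465  0.181] open 0.0616
n 3 world d [0.0287 0.1295 0.0028] ang [ 5.2 -5.5 19.1]
[[-0.0385, 0.0086, -0.0199], [-0.0401, 0.0105, -0.0154], [-0.0411, 0.0123, -0.0106]] dr [-1.1, -6.37, 2.26] x 3
0.25 [-6.06317931e-05 -3.56242891e-03 -4.77663398e-04]
0.27 [2.15179051e-03 3.47473957e-04 3.34205940e-05]
0.29 [0.00436421 0.00425738 0.0005445 ]
0.31 [0.00657664 0.00816728 0.00105559]
```

{"method": "servo_tool", "body": {"delta_pos": [[-0.0385, 0.0086, -0.0199], [-0.0401, 0.0105, -0.0154], [-0.041, 0.0123, -0.0106]], "dr": [[-1.1, -6.4, 2.3], [-1.1, -6.4, 2.3], [-1.1, -6.4, 2.3]], "grip": [0.5, 0.5, 0.5]}}

```text
t: 6.7
tool_pos: [0.5477, 0.0114, 0.2415]
tool_rot: [-0.728, 1.546, -1.194]
contact_force: [0.4, 0.2, -2.5]
opening: 0.0616
```

```bash
python3 - <<'E'
from ik import *
for z,th in((.165,35),(.135,47)):
    p,Rt=binpose([.53,-.05,z],np.radians(70),np.radians(th)); print(p); rows(p,Rt,amax=9,vmax=.05)
im=ctrl.get_image("scene");cv2.imwrite("pics/a3.png",cv2.resize(im[100:300,180:400],None,fx=2.5,fy=2.5)[:,:,::-1])
E
```

```text
[ 0.54577215 -0.00666637  0.22292612]
t 6.7 pos [0.5477 0.0114 0.2415] F [ 0.4  0.2 -2.5] q [-0.288 -0.179  1.869  0.357  1.446  0.004] open 0.0616
n 2 world d [-0.002  -0.0181 -0.0186] ang [13.8 -5.1 -0.8]
[[0.0115, 0.0056, 0.0021], [0.0121, 0.0041, 0.0021]] dr [0.24, 0.31, 7.34] x 2
[ 0.54130837 -0.01893051  0.20124808]
t 6.7 pos [0.5477 0.0114 0.2415] F [ 0.4  0.2 -2.5] q [-0.288 -0.179  1.869  0.357  1.446  0.004] open 0.0616
n 3 world d [-0.0064 -0.0303 -0.0403] ang [25.1 -9.1 -0.8]
[[0.0143, 0.009, 0.0013], [0.0155, 0.0067, 0.0014], [0.0163, 0.0042, 0.0014]] dr [0.18, 0.19, 8.89] x 3
```

View pics/a3.png

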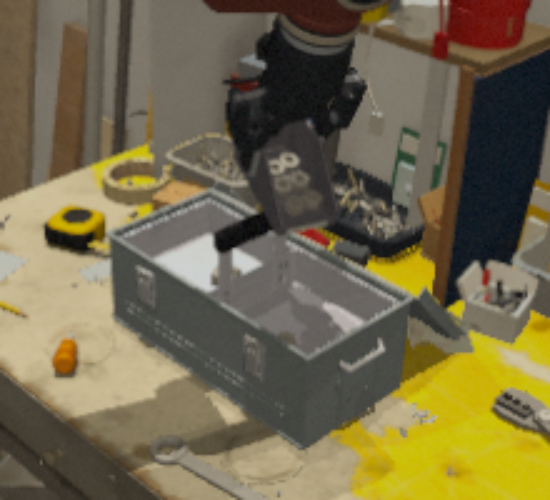

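{"method": "servo_tool", "body": {"delta_pos": [[0.0115, 0.0056, 0.002], [0.012, 0.004, 0.002], [0.016, 0.006, 0.001]], "dr": [[0, 0, 7.4], [0, 0, 7.4], [0, 0, 9]], "grip": [0.5, 0.5, 0.5]}}

```text
t: 7.12
tool_pos: [0.5438, -0.0081, 0.2096]
tool_rot: [-0.377, 1.594, -0.861]
contact_force: [-0.4, -0.6, -2.9]
opening: 0.0616
```

```bash
python3 - <<'E'
from ik import *
p,Rt=binpose([.53,-.05,.125],np.radians(70),np.radians(62)); print(p); rows(p,Rt,amax=9,vmax=.05)
E
```

```text
[ 0.53505868 -0.0361014   0.19754818]
t 7.12 pos [ 0.5438 -0.0081  0.2096] F [-0.4 -0.6 -2.9] q [-0.511 -0.103  1.962  0.771  1.498 -0.336] open 0.0616
n 2 world d [-0.0087 -0.028  -0.0121] ang [16.1 -5.6 -1.6]
[[0.0146, -0.0061, 0.0003], [0.0136, -0.0082, 0.0005]] dr [0.64, 0.5, 8.49] x 2
```

{"method": "servo_tool", "body": {"delta_pos": [[0.0146, -0.006, 0], [0.0136, -0.008, 0.0005], [0, 0, 0]], "dr": [[0.6, 0.5, 8.5], [0.6, 0.5, 8.5], [0, 0, 0]], "grip": [0.5, 0.5, 0.5]}}

```text
t: 7.5
tool_pos: [0.5317, -0.0372, 0.1925]
tool_rot: [-0.103, 1.615, -0.647]
contact_force: [-0.0, 0.8, -0.9]
opening: 0.0614
```

```bash
python3 - <<'E'
from ik import *
p,Rt=binpose([.53,-.05,.125],np.radians(70),np.radians(75)); print(p); rows(p,Rt,amax=9,vmax=.05)
im=ctrl.get_image("scene");cv2.imwrite("pics/a4.png",cv2.resize(im[100:300,180:400],None,fx=2.5,fy=2.5)[:,:,::-1])
E
```

```text
[ 0.52934733 -0.05179321  0.19901593]
t 7.5 pos [ 0.5317 -0.0372  0.1925] F [-0.   0.8 -0.9] q [-0.663  0.014  2.002  1.005  1.621 -0.527] open 0.0614
n 2 world d [-0.0024 -0.0146  0.0065] ang [11.5 -4.8  0.1]
[[0.0005, -0.008, 0.0014], [-0.0004, -0.008, 0.0014]] dr [0.02, -0.29, 6.24] x 2
```

View pics/a4.png

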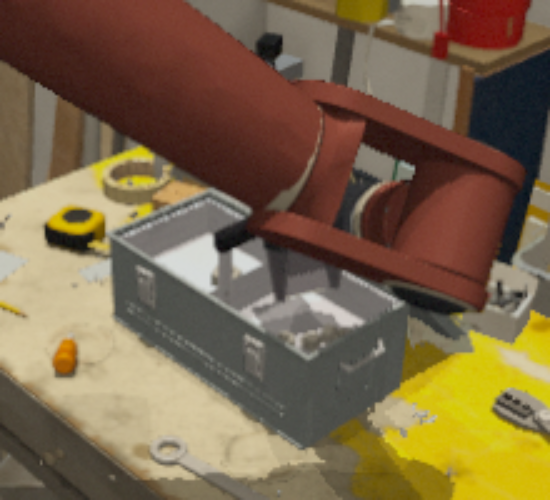

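Nuts are lying in the right bay near (315,335). I'll tip further so any still in the bin come out.

{"method": "servo_tool", "body": {"delta_pos": [[0.0005, -0.008, 0.001], [-0.0005, -0.008, 0.001], [0, -0.006, 0], [0, 0, 0.006], [0, 0, -0.006]], "dr": [[0, -0.3, 6.2], [0, -0.3, 6.2], [0, 0, 4], [0, 0, 0], [0, 0, 0]], "grip": [0.5, 0.5, 0.5, 0.5, 0.5]}}

```text
t: 8.18
tool_pos: [0.5314, -0.0549, 0.2098]
tool_rot: [0.108, 1.565, -0.424]
contact_force: [-0.7, 0.7, -0.9]
opening: 0.0614
```

```bash
python3 - <<'E'
from ik import *
p,Rt=binpose([.53,-.05,.2],np.radians(70),np.radians(40)); print(p); rows(p,Rt,amax=9,vmax=.05)
im=ctrl.get_image("scene");cv2.imwrite("pics/a5.png",cv2.resize(im[100:300,180:400],None,fx=2.5,fy=2.5)[:,:,::-1])
im=ctrl.get_image("top");cv2.imwrite("pics/a5t.png",cv2.resize(im[120:270,190:450],None,fx=2.5,fy=2.5)[:,:,::-1])
E
```

```text
[ 0.54398541 -0.01157539  0.26172485]
t 8.18 pos [ 0.5314 -0.0549  0.2098] F [-0.7  0.7 -0.9] q [-0.733  0.139  1.977  1.189  1.79  -0.645] open 0.0614
n 5 world d [0.0126 0.0433 0.0519] ang [-36.   13.9  -1. ]
[[-0.012, 0.0068, -0.0003], [-0.0128, 0.0051, -0.0004], [-0.0133, 0.0033, -0.0004], [-0.0137, 0.0015, -0.0005], [-0.0137, -0.0003, -0.0005]] dr [0.01, 0.25, -7.71] x 5
```

View pics/a5.png

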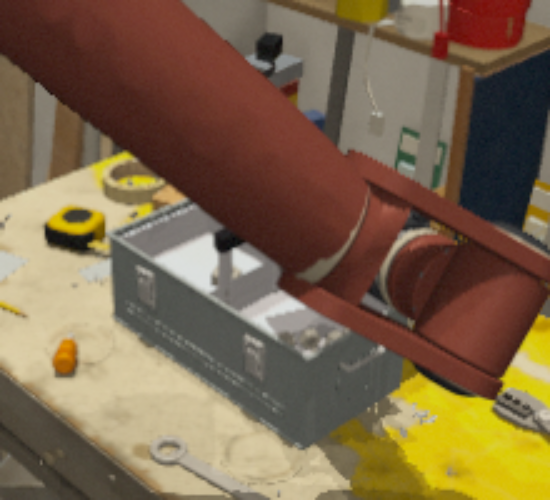

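View pics/a5t.png

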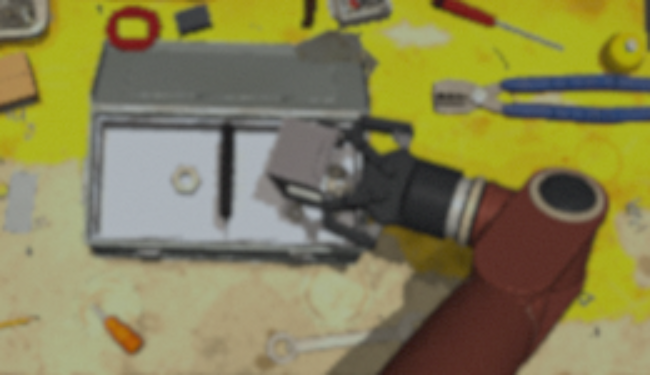

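{"method": "servo_tool", "body": {"delta_pos": [[-0.012, 0.007, 0], [-0.013, 0.005, 0], [-0.0133, 0.0033, 0], [-0.0137, 0.0015, 0], [-0.0137, 0, 0]], "dr": [[0, 0, -7.7], [0, 0, -7.7], [0, 0, -7.7], [0, 0, -7.7], [0, 0, -7.7]], "grip": [0.5, 0.5, 0.5, 0.5, 0.5]}}

```text
t: 8.9
tool_pos: [0.5433, -0.0091, 0.2617]
tool_rot: [-0.448, 1.577, -0.963]
contact_force: [-0.7, 1.0, -1.1]
opening: 0.0616
```

```bash
python3 - <<'E'
from ik import *
Rt=binpose([0,0,0],np.radians(16),0)[1]; rows([.48,-.33,.24],Rt,amax=9.5,vmax=.058)
im=ctrl.get_image("scene");cv2.imwrite("pics/a6.png",cv2.resize(im[100:300,180:400],None,fx=2.5,fy=2.5)[:,:,::-1])
E
```

```text
t 8.9 pos [ 0.5433 -0.0091  0.2617] F [-0.7  1.  -1.1] q [-0.473 -0.192  1.916  0.673  1.522 -0.209] open 0.0616
n 7 world d [-0.0633 -0.3209 -0.0217] ang [-27.   29.9 -52.6]
[[0.038, -0.0265, 0.0067], [0.039, -0.0225, 0.0129], [0.0387, -0.0183, 0.0189], [0.0373, -0.0139, 0.0246], [0.0348, -0.0095, 0.0299]] dr [2.52, 7.52, -5.17] x 5
[[0.0312, -0.0051, 0.0345], [0.0267, -0.0008, 0.0385]] dr [2.52, 7.52, -5.17] x 2
```

View pics/a6.png

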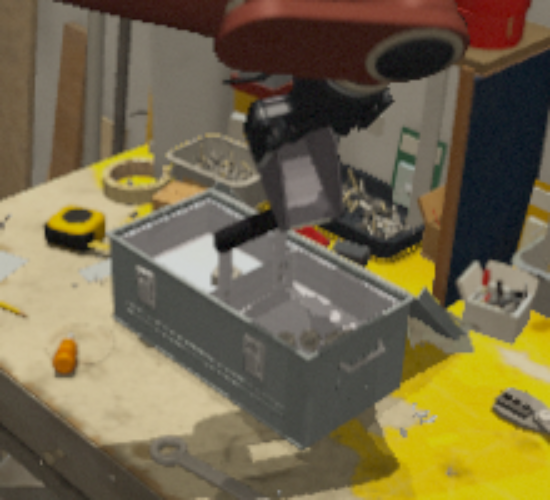

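The bin at (305,180) looks empty and the nuts are in the right bay. I'll take the bin back to the bench.

{"method": "servo_tool", "body": {"delta_pos": [[0.038, -0.0265, 0.0067], [0.039, -0.0225, 0.013], [0.0387, -0.018, 0.019], [0.0373, -0.014, 0.0246], [0.0348, -0.0095, 0.03]], "dr": [[2.5, 7.5, -5.2], [2.5, 7.5, -5.2], [2.5, 7.5, -5.2], [2.5, 7.5, -5.2], [2.5, 7.5, -5.2]], "grip": [0.5, 0.5, 0.5, 0.5, 0.5]}}

```text
t: 9.57
tool_pos: [0.4978, -0.2378, 0.255]
tool_rot: [-0.354, 1.949, -1.759]
contact_force: [-0.0, -0.8, -1.2]
opening: 0.0615
```

```bash
python3 - <<'E'
from ik import *
Rt=binpose([0,0,0],np.radians(16),0)[1]; rows([.48,-.33,.15],Rt,amax=9.5,vmax=.058)
im=ctrl.get_image("top");cv2.imwrite("pics/a7t.png",cv2.resize(im[140:240,210:390],None,fx=4,fy=4,interpolation=cv2.INTER_CUBIC)[:,:,::-1])
E
```

```text
t 9.57 pos [ 0.4978 -0.2378  0.255 ] F [-0.  -0.8 -1.2] q [-0.672 -0.158  1.807  0.189  1.478  0.345] open 0.0615
n 3 world d [-0.0178 -0.0922 -0.105 ] ang [ -6.9   8.4 -14.7]
[[0.0267, 0.0294, 0.0251], [0.0227, 0.0315, 0.0264], [0.0185, 0.0334, 0.0274]] dr [1.44, 4.91, -3.33] x 3
```

View pics/a7t.png

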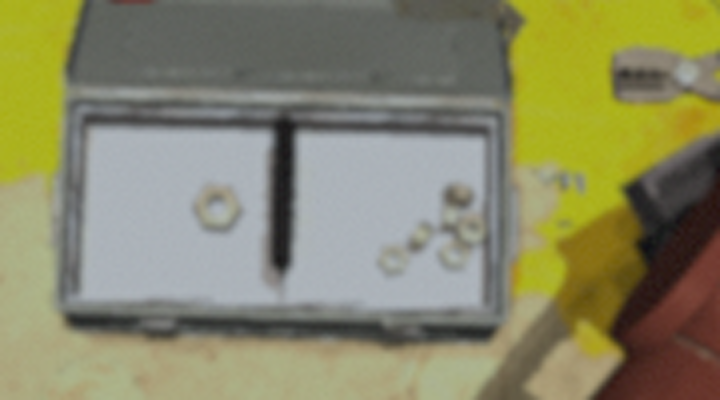

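The right bay shows about six or seven nuts, some of them touching. I'll put the bin down, then count again.

{"method": "servo_tool", "body": {"delta_pos": [[0.0267, 0.03, 0.025], [0.0227, 0.0315, 0.0264], [0.0185, 0.033, 0.0274]], "dr": [[1.4, 4.9, -3.3], [1.4, 4.9, -3.3], [1.4, 4.9, -3.3]], "grip": [0.5, 0.5, 0.5]}}

```text
t: 10.0
tool_pos: [0.4801, -0.3364, 0.1528]
tool_rot: [-0.277, 2.068, -2.086]
contact_force: [0.4, 0.1, -0.4]
opening: 0.0616
```

```bash
python3 - <<'E'
from ik import *
Rt=binpose([0,0,0],np.radians(16),0)[1]; rows([.48,-.34,.05],Rt,amax=9.5,vmax=.045)
im=ctrl.get_image("scene");cv2.imwrite("pics/a8.png",cv2.resize(im[180:380,220:440],None,fx=3,fy=3,interpolation=cv2.INTER_CUBIC)[:,:,::-1])
E
```

```text
t 10.0 pos [ 0.4801 -0.3364  0.1528] F [ 0.4  0.1 -0.4] q [-0.737  0.031  1.794 -0.004  1.309  0.567] open 0.0616
n 3 world d [-1.000e-04 -3.600e-03 -1.028e-01] ang [0.5 0.2 0.6]
[[0.0004, 0.0343, 0.0008], [0.0004, 0.0343, 0.0009], [0.0004, 0.0343, 0.001]] dr [-0.17, -0.21, -0.03] x 3
```

View pics/a8.png

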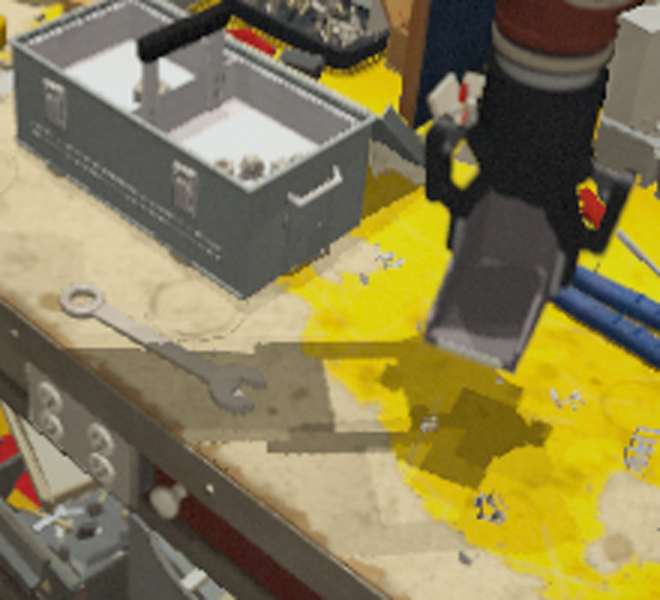

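The bin is empty. Lowering it now.

{"method": "servo_tool", "body": {"delta_pos": [[0, 0.035, 0], [0, 0.035, 0], [0, 0.03, 0], [0, 0.012, 0]], "dr": [[-0.2, -0.2, 0], [-0.2, -0.2, 0], [0, 0, 0], [0, 0, 0]], "grip": [0.5, 0.5, 0.5, 0.5]}}

```text
t: 10.55
tool_pos: [0.4768, -0.3346, 0.0318]
tool_rot: [-0.288, 2.086, -2.067]
contact_force: [0.9, 0.5, 0.1]
opening: 0.0614
```

```bash
python3 - <<'E'
from ik import *
Rt=binpose([0,0,0],np.radians(16),0)[1]; rows([.48,-.34,.03],Rt,amax=9.5,vmax=.045)
print(ctrl.get_obs()['dq'])
E
```

```text
t 10.55 pos [ 0.4768 -0.3346  0.0318] F [0.9 0.5 0.1] q [-0.742  0.184  1.853  0.004  1.113  0.554] open 0.0614
n 1 world d [ 0.0032 -0.0054 -0.0018] ang [-0.5 -0.2  0.3]
[[-0.0017, 0.0018, 0.006]] dr [0.53, -0.33, 0.06] x 1
[ 0.00117439  0.12368455  0.00765329  0.00810653 -0.17822958 -0.00770755]
```

{"method": "servo_tool", "body": {"delta_pos": [[0, 0.002, 0], [0, 0.001, 0]], "dr": [[0.4, 0, 0], [0, 0, 0]], "grip": [0.5, 0.5]}}

```text
t: 10.8
tool_pos: [0.4773, -0.3346, 0.0303]
tool_rot: [-0.286, 2.077, -2.073]
contact_force: [-0.1, -1.1, -0.7]
opening: 0.0615
```

```bash
python3 - <<'E'
from ik import *
Rt=binpose([0,0,0],np.radians(16),0)[1]; rows([.48,-.34,.03],Rt,amax=9.5,vmax=.045)
print(ctrl.get_obs()['dq'])
E
```

```text
t 10.8 pos [ 0.4773 -0.3346  0.0303] F [-0.1 -1.1 -0.7] q [-7.400e-01  1.840e-01  1.857e+00  1.000e-03  1.102e+00  5.570e-01] open 0.0615
n 1 world d [ 0.0027 -0.0054 -0.0003] ang [-0.1 -0.   0.3]
[[-0.0012, 0.0003, 0.0059]] dr [0.1, -0.3, 0.01] x 1
[-0.0002617   0.0064806  -0.00312883  0.0030796  -0.00788728 -0.00131107]
```

{"method": "servo_tool", "body": {"delta_pos": [[0, 0.002, 0], [0, 0.0005, 0]], "dr": [[0, 0, 0], [0, 0, 0]], "grip": [0.5, 0.5]}}

```text
t: 11.05
tool_pos: [0.4786, -0.3354, 0.0302]
tool_rot: [-0.284, 2.073, -2.075]
contact_force: [-0.7, 0.2, -2.2]
opening: 0.0616
```

{"method": "servo_tool", "body": {"delta_pos": [[0, 0.003, 0], [0, 0.002, 0]], "dr": [[0, 0, 0], [0, 0, 0]], "grip": [0.5, 0.5]}}

```text
t: 11.3
tool_pos: [0.479, -0.3358, 0.0298]
tool_rot: [-0.286, 2.075, -2.074]
contact_force: [-7.5, 5.3, 11.4]
opening: 0.0614
```

Contact is at 11 N, so the bin is on the bench. Opening the jaws.

{"method": "servo_tool", "body": {"delta_pos": [[0, 0, 0], [0, 0, 0], [0, 0, 0]], "dr": [[0, 0, 0], [0, 0, 0], [0, 0, 0]], "grip": [1, 1, 1]}}

```text
t: 11.68
tool_pos: [0.48, -0.3366, 0.0308]
tool_rot: [-0.283, 2.071, -2.075]
contact_force: [0.5, 0.0, -0.2]
opening: 0.0856
```

{"method": "servo_tool", "body": {"delta_pos": [[0, -0.02, 0], [0, -0.04, 0], [0, -0.06, 0], [0, -0.06, 0], [0, -0.04, 0]], "dr": [[0, 0, 0], [0, 0, 0], [0, 0, 0], [0, 0, 0], [0, 0, 0]], "grip": [1, 1, 1, 1, 1]}}

```text
t: 12.3
tool_pos: [0.4777, -0.3349, 0.2576]
tool_rot: [-0.287, 2.077, -2.072]
contact_force: [0.2, -0.6, -0.2]
opening: 0.0853
```

```bash
python3 - <<'E'
from ik import *
# grip approach: jaws along tray y. tool z yaw = -90deg-.7deg
yaw=-.012
rows([.531,.027,.26],down(yaw-np.pi/2),amax=9.5,vmax=.058)
im=ctrl.get_image("scene");cv2.imwrite("pics/a9.png",cv2.resize(im[180:380,220:440],None,fx=3,fy=3,interpolation=cv2.INTER_CUBIC)[:,:,::-1])
im=ctrl.get_image("top");cv2.imwrite("pics/a9t.png",cv2.resize(im[140:240,210:390],None,fx=4,fy=4,interpolation=cv2.INTER_CUBIC)[:,:,::-1])
E
```

```text
t 12.3 pos [ 0.4777 -0.3349  0.2576] F [ 0.2 -0.6 -0.2] q [-7.390e-01 -5.100e-02  1.697e+00  1.000e-03  1.499e+00  5.570e-01] open 0.0853
n 7 world d [0.0533 0.3619 0.0024] ang [ -0.1  -0.  -16.4]
[[-0.0213, -0.0002, -0.0477], [-0.0194, -0.0002, -0.0485], [-0.0174, -0.0003, -0.0493], [-0.0153, -0.0003, -0.05], [-0.0133, -0.0003, -0.0505]] dr [0.02, 2.34, 0.0] x 5
[[-0.0112, -0.0003, -0.051], [-0.0091, -0.0003, -0.0515]] dr [0.02, 2.34, 0.0] x 2
```

View pics/a9.png

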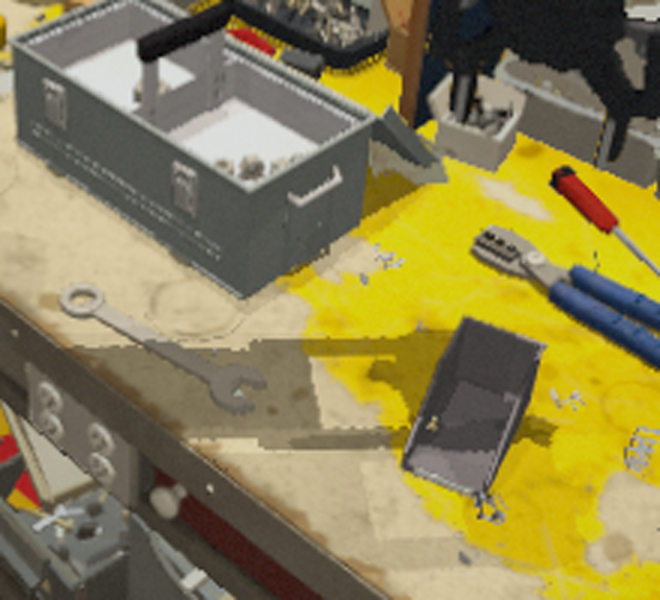

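View pics/a9t.png

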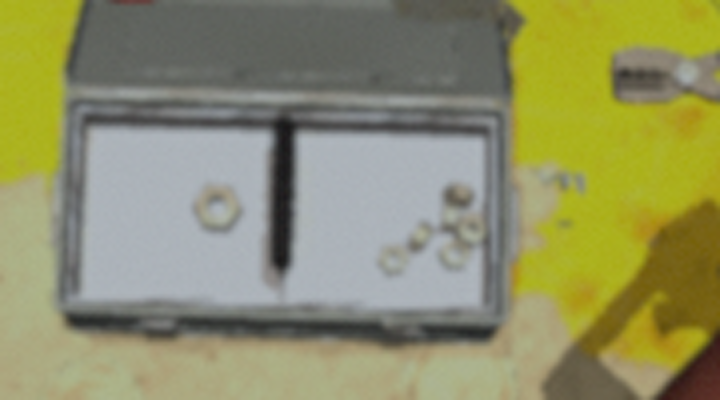

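```bash
python3 - <<'E'
from h import *
a=np.mean([ctrl.get_image("scene").astype(float) for _ in range(2)],0).astype(np.uint8)
b=np.mean([ctrl.get_image("top").astype(float) for _ in range(2)],0).astype(np.uint8)
c=cv2.resize(a[205:250,270:350],(800,450),interpolation=cv2.INTER_CUBIC);d=cv2.resize(b[175:220,285:340],(550,450),interpolation=cv2.INTER_CUBIC)
cv2.imwrite("pics/b1.png",c[:,:,::-1]);cv2.imwrite("pics/b1t.png",d[:,:,::-1])
E
```

```text
(no output)
```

View pics/b1.png

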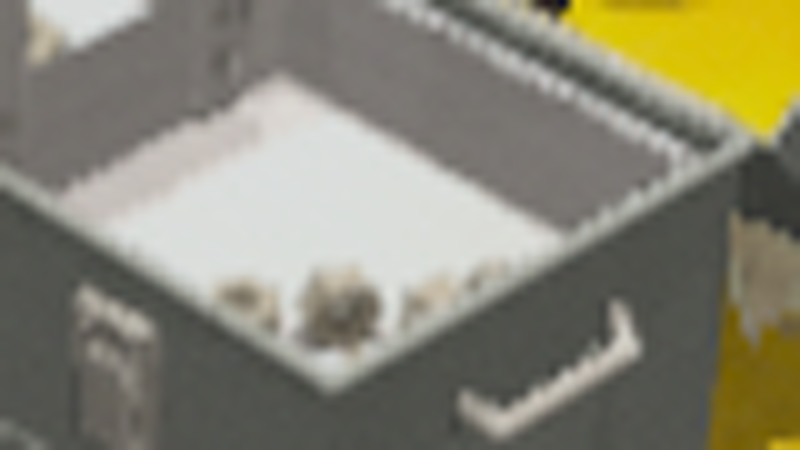

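View pics/b1t.png

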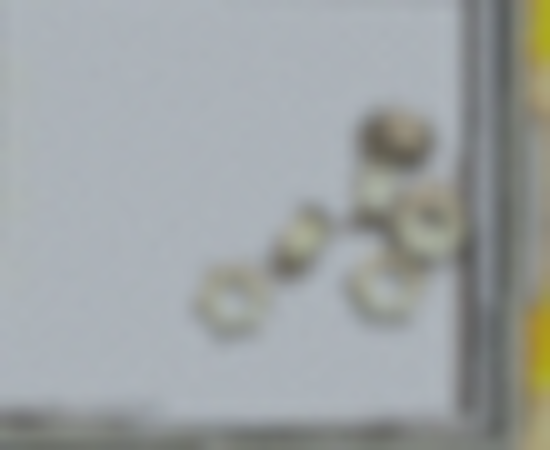

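```bash
python3 - <<'E'
from h import *
for n in("scene","top"):
    a=cv2.imread(f"pics/{n}0.png"); b=ctrl.get_image(n)[:,:,::-1]
    d=cv2.absdiff(cv2.GaussianBlur(a,(3,3),0),cv2.GaussianBlur(b,(3,3),0)).max(2)
    y0,y1,x0,x1=(130,360,130,430) if n=="scene" else (100,290,110,470)
    cv2.imwrite(f"pics/d_{n}.png",cv2.resize(np.clip(d[y0:y1,x0:x1].astype(int)*4,0,255).astype(np.uint8),None,fx=2,fy=2))
    cv2.imwrite(f"pics/e_{n}.png",cv2.resize(b[y0:y1,x0:x1],None,fx=2,fy=2,interpolation=cv2.INTER_CUBIC))
E
```

```text
(no output)
```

View pics/d_top.png

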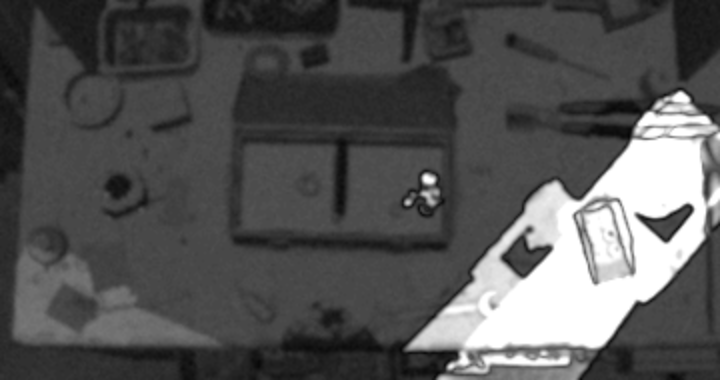

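View pics/e_top.png

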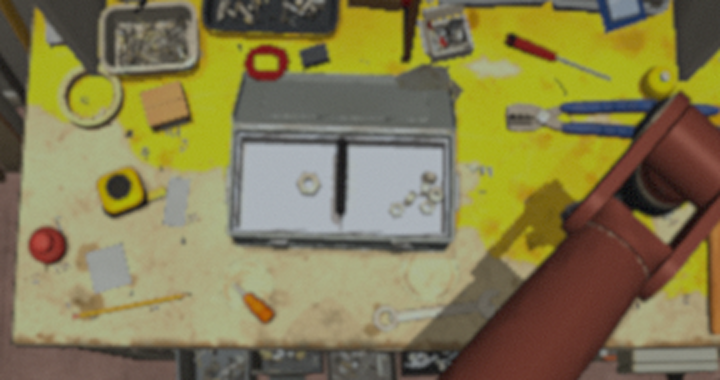

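View pics/d_scene.png

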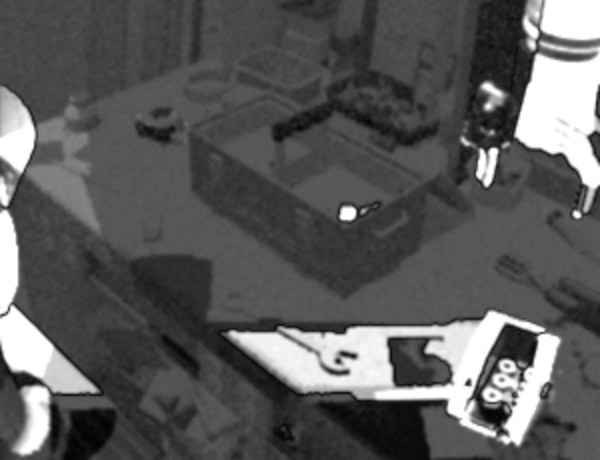

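```bash
python3 - <<'E'
from h import *
im=ctrl.get_image("top").astype(float).sum(2); print(ctrl.get_obs()['t'])
for r in range(172,206,5):
    row=im[r,265:300]; w=np.clip(330-row,0,None); c=(np.arange(265,300)*w).sum()/w.sum(); print(r,round(c,2),onz("top",[(c,r)],.168)[0].round(4))
sub=(im[160:215,278:284].mean(1)); print(sub.round())
for r in(169.5,206.5): print(onz("top",[(281,r)],.173)[0])
E
```

```text
12.75
172 283.65 [0.5731 0.0209 0.168 ]
177 280.48 [0.5592 0.0293 0.168 ]
182 280.3 [0.5455 0.0297 0.168 ]
187 280.18 [0.5318 0.0299 0.168 ]
192 279.93 [0.5181 0.0305 0.168 ]
197 279.86 [0.5046 0.0305 0.168 ]
202 279.6 [0.491  0.0311 0.168 ]
[296. 289. 329. 417. 458. 398. 302. 266. 273. 221. 142. 110. 130. 163.
 181. 180. 173. 160. 155. 162. 163. 157. 153. 154. 159. 168. 164. 160.
 152. 163. 169. 174. 172. 165. 169. 179. 182. 181. 181. 181. 192. 196.
 202. 201. 199. 205. 255. 333. 393. 432. 456. 475. 492. 507. 514.]
[0.57868477 0.02802812 0.173     ]
[0.47801429 0.02728002 0.173     ]
```

{"method": "servo_tool", "body": {"delta_pos": [[-0.0213, 0, -0.0477], [-0.0194, 0, -0.0485], [-0.0174, 0, -0.0493], [-0.0153, 0, -0.05], [-0.0133, 0, -0.0505]], "dr": [[0, 2.3, 0], [0, 2.3, 0], [0, 2.3, 0], [0, 2.3, 0], [0, 2.3, 0]], "grip": [1, 1, 1, 1, 1]}}

```text
t: 13.38
tool_pos: [0.5136, -0.0705, 0.2459]
tool_rot: [-0.083, 2.215, -2.184]
contact_force: [1.4, -0.6, 0.0]
opening: 0.0854
```

```bash
python3 - <<'E'
from ik import *
rows([.530,.029,.215],down(-.025-np.pi/2),amax=9.5,vmax=.058)
E
```

```text
t 13.38 pos [ 0.5136 -0.0705  0.2459] F [ 1.4 -0.6  0. ] q [-0.284 -0.194  1.846  0.008  1.509  1.227] open 0.0854
n 2 world d [ 0.0164  0.0995 -0.0309] ang [-0.8 -0.9 -4.8]
[[-0.0114, 0.016, -0.0489], [-0.0092, 0.0157, -0.0495]] dr [0.4, 2.41, 0.47] x 2
```

{"method": "servo_tool", "body": {"delta_pos": [[-0.0114, 0.012, -0.0489], [-0.0092, 0.016, -0.0495], [0, 0, 0]], "dr": [[0.4, 2.4, 0.5], [0.4, 2.4, 0.5], [0, 0, 0]], "grip": [1, 1, 1]}}

```text
t: 13.75
tool_pos: [0.5289, 0.0353, 0.2148]
tool_rot: [-0.022, -2.209, 2.208]
contact_force: [-0.5, -0.7, 0.1]
opening: 0.0855
```

```bash
python3 - <<'E'
from ik import *
rows([.530,.029,.19],down(-.025-np.pi/2),amax=9.5,vmax=.058)
E
```

```text
t 13.75 pos [0.5289 0.0353 0.2148] F [-0.5 -0.7  0.1] q [-0.074 -0.153  1.863  0.     1.435  1.52 ] open 0.0855
n 1 world d [ 0.0011 -0.0063 -0.0248] ang [-0.  -0.2 -0.1]
[[-0.0013, 0.0248, 0.0063]] dr [0.01, 0.12, 0.19] x 1
```

{"method": "servo_tool", "body": {"delta_pos": [[-0.001, 0.025, 0.006], [0, 0.015, 0], [0, 0.01, 0]], "dr": [[0, 0, 0.2], [0, 0, 0], [0, 0, 0]], "grip": [1, 1, 1]}}

```text
t: 14.12
tool_pos: [0.5299, 0.0283, 0.1632]
tool_rot: [-0.025, -2.209, 2.211]
contact_force: [0.2, 0.3, 0.2]
opening: 0.0854
```

```bash
python3 - <<'E'
from ik import *
rows([.530,.029,.156],down(-.025-np.pi/2),amax=9.5,vmax=.058)
im=ctrl.get_image("scene");cv2.imwrite("pics/c1.png",cv2.resize(im[130:280,200:400],None,fx=3.5,fy=3.5,interpolation=cv2.INTER_CUBIC)[:,:,::-1])
E
```

```text
t 14.12 pos [0.5299 0.0283 0.1632] F [0.2 0.3 0.2] q [-8.700e-02 -1.090e-01  1.911e+00 -1.000e-03  1.339e+00  1.507e+00] open 0.0854
n 1 world d [ 0.0001  0.0007 -0.0072] ang [ 0.   0.  -0.1]
[[-0.0, 0.0072, -0.0007]] dr [-0.04, 0.13, -0.01] x 1
```

View pics/c1.png

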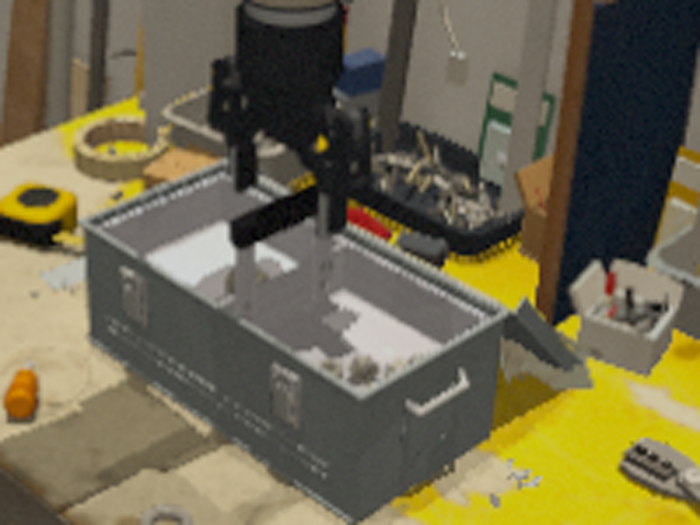

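The open jaws straddle the bar at (275,215). I'll go down the last few mm and close.

{"method": "servo_tool", "body": {"delta_pos": [[0, 0.007, -0.0007], [0, 0.001, 0], [0, 0, 0], [0, 0, 0], [0, 0, 0]], "dr": [[0, 0, 0], [0, 0, 0], [0, 0, 0], [0, 0, 0], [0, 0, 0]], "grip": [1, 0.4, 0.4, 0.4, 0.4], "grip_force": 60}}

```text
t: 14.8
tool_pos: [0.5303, 0.0283, 0.1552]
tool_rot: [-0.027, -2.209, 2.211]
contact_force: [-0.5, -0.5, -0.2]
opening: 0.0335
```

{"method": "servo_tool", "body": {"delta_pos": [[0, 0, 0], [0, 0, 0], [0, 0, 0]], "dr": [[0, 0, 0], [0, 0, 0], [0, 0, 0]], "grip": [0, 0, 0]}}

```text
t: 15.18
tool_pos: [0.5306, 0.0286, 0.1557]
tool_rot: [-0.028, -2.21, 2.211]
contact_force: [0.3, 0.2, -0.1]
opening: 0.0152
```

```bash
python3 - <<'E'
from ik import *
rows([.530,.029,.156],down(-.025-np.pi/2),amax=9.5,vmax=.058)
E
```

```text
t 15.18 pos [0.5306 0.0286 0.1557] F [ 0.3  0.2 -0.1] q [-0.086 -0.1    1.917 -0.     1.323  1.508] open 0.0152
n 1 world d [-0.0006  0.0004  0.0003] ang [ 0.   0.1 -0.1]
[[0.0006, -0.0003, -0.0004]] dr [-0.01, 0.07, -0.11] x 1
```

{"method": "servo_tool", "body": {"delta_pos": [[0, 0, 0], [0, 0, 0], [0, -0.008, 0], [0, -0.012, 0], [0, -0.015, 0]], "dr": [[0, 0, 0], [0, 0, 0], [0, 0, 0], [0, 0, 0], [0, 0, 0]], "grip": [0, 0, 0, 0, 0], "grip_force": 110}}

```text
t: 15.8
tool_pos: [0.5272, 0.0289, 0.1874]
tool_rot: [-0.017, -2.206, 2.204]
contact_force: [-0.2, -0.3, -6.2]
opening: 0.0147
```

```bash
python3 - <<'E'
from ik import *
rows([.5306,.0286,.22],down(-.027-np.pi/2),amax=9.5,vmax=.02)
im=ctrl.get_image("scene");cv2.imwrite("pics/c2.png",cv2.resize(im[130:280,200:400],None,fx=3.5,fy=3.5,interpolation=cv2.INTER_CUBIC)[:,:,::-1])
E
```

```text
t 15.8 pos [0.5272 0.0289 0.1874] F [-0.2 -0.3 -6.2] q [-0.086 -0.133  1.891  0.     1.391  1.508] open 0.0147
n 2 world d [ 0.0034 -0.0003  0.0326] ang [-0.1 -0.5 -0.2]
[[-0.0016, -0.0163, 0.0001], [-0.0016, -0.0163, 0.0001]] dr [0.02, 0.09, 0.24] x 2
```

View pics/c2.png

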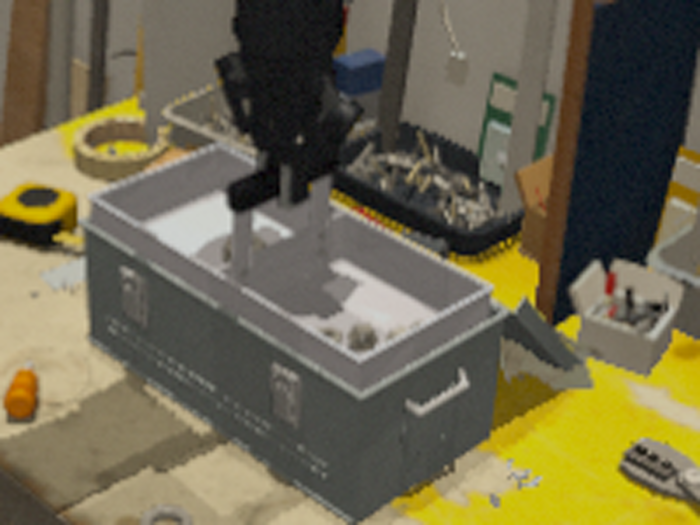

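The tray is rising level. I'll correct the 3 mm x drift and keep lifting.

{"method": "servo_tool", "body": {"delta_pos": [[-0.002, -0.016, 0], [-0.0016, -0.017, 0], [0, -0.018, 0]], "dr": [[0, 0.1, 0.3], [0, 0, 0.3], [0, 0, 0]], "grip": [0, 0, 0]}}

```text
t: 16.23
tool_pos: [0.5319, 0.0288, 0.2442]
tool_rot: [-0.035, -2.212, 2.211]
contact_force: [-0.1, -0.2, -6.5]
opening: 0.0141
```

```bash
python3 - <<'E'
from ik import *
rows([.5306,.0286,.32],down(-.027-np.pi/2),amax=9.5,vmax=.02)
E
```

```text
t 16.23 pos [0.5319 0.0288 0.2442] F [-0.1 -0.2 -6.5] q [-8.600e-02 -1.730e-01  1.831e+00  1.000e-03  1.478e+00  1.510e+00] open 0.0141
n 4 world d [-0.0013 -0.0002  0.0758] ang [-0.   0.3 -0.1]
[[0.0002, -0.0189, 0.0], [0.0002, -0.0189, 0.0], [0.0003, -0.0189, 0.0], [0.0003, -0.0189, 0.0]] dr [0.01, 0.02, -0.09] x 4
```

{"method": "servo_tool", "body": {"delta_pos": [[0, -0.019, 0], [0, -0.019, 0], [0, -0.018, 0], [0, -0.012, 0], [0, -0.005, 0]], "dr": [[0, 0, -0.1], [0, 0, -0.1], [0, 0, 0], [0, 0, 0], [0, 0, 0]], "grip": [0, 0, 0, 0, 0]}}

```text
t: 16.85
tool_pos: [0.5323, 0.0287, 0.3253]
tool_rot: [-0.036, -2.212, 2.212]
contact_force: [0.0, 0.8, -7.0]
opening: 0.0143
```

{"method": "servo_tool", "body": {"delta_pos": [[0, 0, 0], [0, 0, 0], [0, 0, 0], [0, 0, 0]], "dr": [[0, 0, 0], [0, 0, 0], [0, 0, 0], [0, 0, 0]], "grip": [0, 0, 0, 0]}}

```text
t: 17.35
tool_pos: [0.5315, 0.0287, 0.3229]
tool_rot: [-0.031, -2.21, 2.209]
contact_force: [-0.5, -0.3, -6.8]
opening: 0.0149
```

```bash
python3 - <<'E'
from fit import *
from plan import rows,down,st
rows([.5306,.0286,.32],down(-.027-np.pi/2))
o,r=st(); print(o['dq'].round(4)); p=o['tool_pos']; print(r.as_matrix().round(4))
im=ctrl.get_image("scene")
c=cv2.resize(im[90:290,190:410],None,fx=3,fy=3,interpolation=cv2.INTER_CUBIC)[:,:,::-1].copy()
b=p[2]+.005-.098
for z in(b,b+.045):
    P=place((p[0],p[1],-.027),[(x*.068,y*.147,z) for x,y in((-1,-1),(-1,1),(1,1),(1,-1))])
    cv2.polylines(c,[((proj("scene",P)+.5-[190,90])*3).round().astype(np.int32)],True,(0,0,255),1)
cv2.imwrite("pics/c3.png",c)
im=ctrl.get_image("top");cv2.imwrite("pics/c3t.png",cv2.resize(im[120:270,190:430],None,fx=3,fy=3,interpolation=cv2.INTER_CUBIC)[:,:,::-1])
o,r=st(); print(o['t'],o['tool_pos'],o['opening'])
E
```

```text
t 17.35 pos [0.5315 0.0287 0.3229] F [-0.5 -0.3 -6.8] q [-8.600e-02 -2.060e-01  1.730e+00  1.000e-03  1.615e+00  1.510e+00] open 0.0149
n 1 world d [-0.0009 -0.0001 -0.0029] ang [-0.   0.2 -0.1]
[[0.0009, 0.0029, 0.0001]] dr [0.02, 0.07, -0.16] x 1
[-0.0002  0.001   0.0066 -0.0017  0.0007 -0.0057]
[[-9.997e-01  2.800e-03 -2.570e-02]
 [ 2.570e-02  4.000e-04 -9.997e-01]
 [-2.700e-03 -1.000e+00 -4.000e-04]]
17.45 [0.53156713 0.0287386  0.32304113] 0.014584474854537116
```

View pics/c3.png

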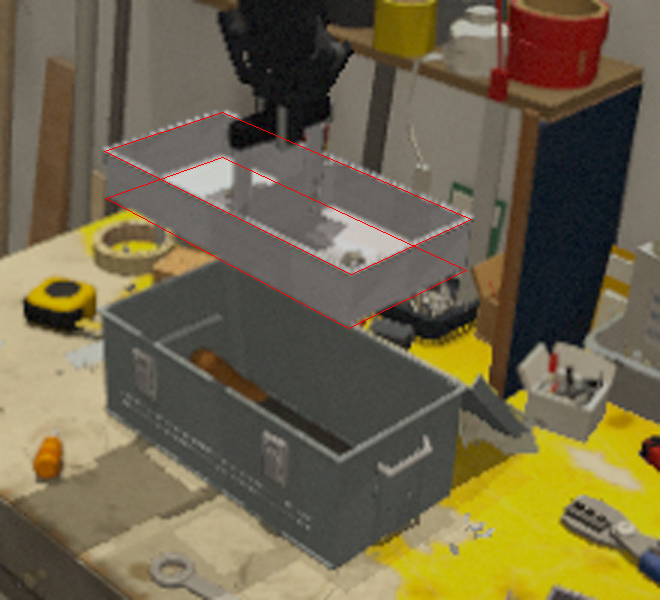

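View pics/c3t.png

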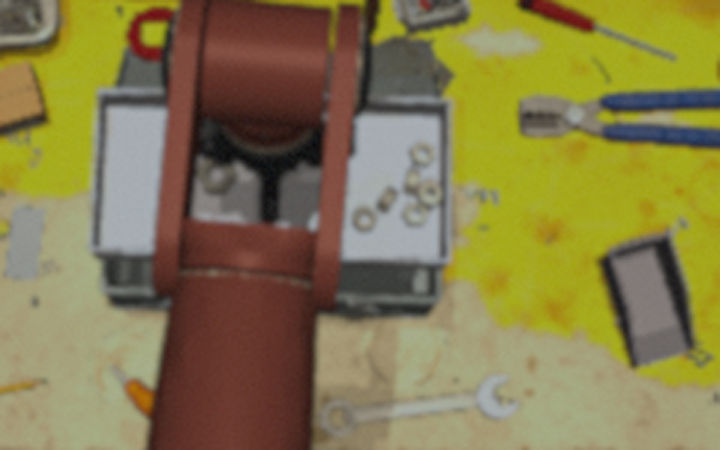

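The red outline of a level tray fits the picture. I'll count the nuts once more in an enlarged view.

```bash
python3 - <<'E'
from h import *
b=np.mean([ctrl.get_image("top").astype(float) for _ in range(3)],0).astype(np.uint8)
d=cv2.resize(b[160:205,300:345],(585,585),interpolation=cv2.INTER_CUBIC)
cv2.imwrite("pics/c4t.png",d[:,:,::-1])
o=ctrl.get_obs();print(o['t'],o['tool_pos'],o['dq'].round(4))
E
```

```text
17.6 [0.53173724 0.02871716 0.32353651] [-0.0008 -0.0032 -0.0012 -0.0003  0.0004  0.0104]
```

View pics/c4t.png

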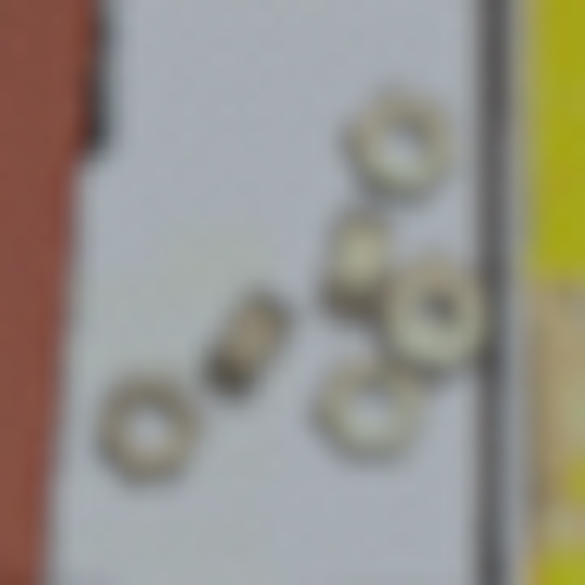

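```bash
python3 - <<'E'
from h import *
b=np.mean([ctrl.get_image("scene").astype(float) for _ in range(3)],0).astype(np.uint8)
d=cv2.resize(b[150:190,290:350],(780,520),interpolation=cv2.INTER_CUBIC)
cv2.imwrite("pics/c5.png",d[:,:,::-1])
t=ctrl.get_image("top");d=cv2.resize(t[195:230,215:345],(780,210),interpolation=cv2.INTER_CUBIC);cv2.imwrite("pics/c5t.png",d[:,:,::-1])
# where nut E centre (top px) projects in scene for several heights
for z in (.241,.246,.251,.256,.261): print(z,[ (proj("scene",onz("top",[(300+u/13,160+v/13)],z))[0]-[290,150])*13 for u,v in((435,305),(370,410),(400,140),(150,430),(360,260))])
E
```

```text
0.241 [array([413.45604583, 426.04935665]), array([279.95300972, 439.02230305]), array([504.86993798, 353.42415647]), array([ 86.33988141, 361.6302868 ]), array([383.8254746 , 380.76833228])]
0.246 [array([409.37148957, 402.38212725]), array([275.94602686, 415.21564908]), array([500.80904415, 330.38350295]), array([ 82.561379  , 338.42763429]), array([379.81459648, 357.46956929])]
0.251 [array([405.258989 , 378.5711543]), array([271.91225526, 391.26463443]), array([496.72000507, 307.20287306]), array([ 78.7585309 , 315.08477468]), array([375.77644506, 334.02944775])]
0.256 [array([401.11831876, 354.61547731]), array([267.85148624, 367.16830025]), array([492.60258651, 283.88131501]), array([ 74.93115467, 291.60076546]), array([371.71080017, 310.4470147 ])]
0.261 [array([396.94925187, 330.51413314]), array([263.76350979, 342.92568516]), array([488.45655242, 260.41787385]), array([ 71.07906682, 267.97466127]), array([367.61744011, 286.72131427])]
```

View pics/c5.png

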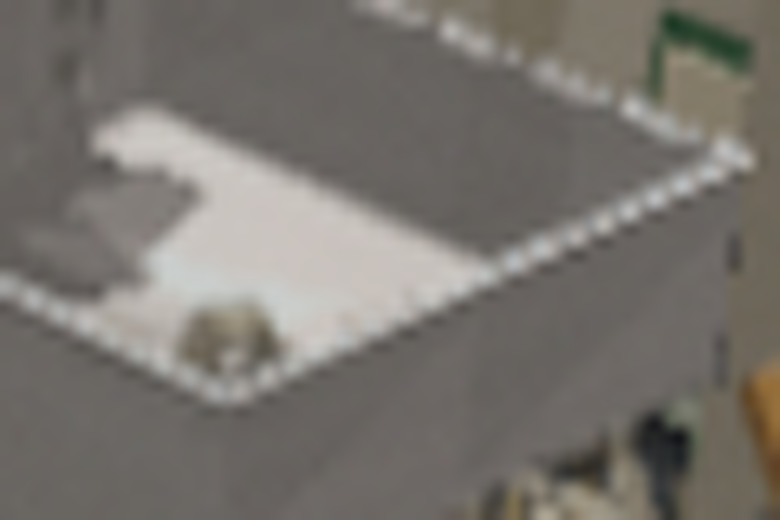

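View pics/c5t.png

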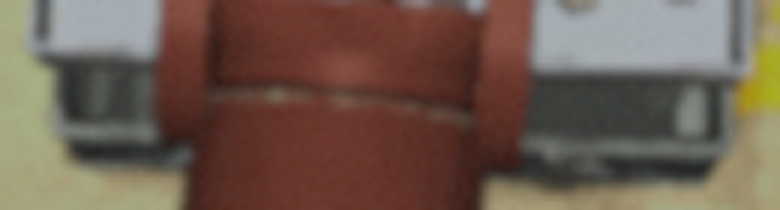

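```bash
python3 - <<'E'
from h import *
N=dict(A=(232,300),B=(300,240),C=(395,135),D=(372,190),E=(430,220),F=(385,285))
for k,(u,v) in N.items():
    for z in(.076,.086,.096):
        w=onz("top",[(285+u/10-.5,175+v/10-.5)],z)[0]; p=proj("scene",w)[0]; print(k,z,w.round(3),((p+.5-[270,205])*10).round())
E
```

```text
A 0.076 [ 0.501 -0.047  0.076] [238. 299.]
A 0.086 [ 0.5   -0.047  0.086] [234. 270.]
A 0.096 [ 0.498 -0.047  0.096] [229. 239.]
B 0.076 [ 0.519 -0.067  0.076] [340. 304.]
B 0.086 [ 0.517 -0.066  0.086] [336. 275.]
B 0.096 [ 0.515 -0.066  0.096] [331. 244.]
C 0.076 [ 0.549 -0.094  0.076] [500. 302.]
C 0.086 [ 0.547 -0.093  0.086] [495. 272.]
C 0.096 [ 0.545 -0.092  0.096] [490. 242.]
D 0.076 [ 0.533 -0.087  0.076] [439. 316.]
D 0.086 [ 0.531 -0.087  0.086] [434. 286.]
D 0.096 [ 0.529 -0.086  0.096] [429. 256.]
E 0.076 [ 0.525 -0.104  0.076] [465. 358.]
E 0.086 [ 0.523 -0.103  0.086] [460. 327.]
E 0.096 [ 0.521 -0.102  0.096] [455. 297.]
F 0.076 [ 0.506 -0.091  0.076] [377. 366.]
F 0.086 [ 0.504 -0.09   0.086] [372. 336.]
F 0.096 [ 0.502 -0.089  0.096] [367. 305.]
```

```bash
python3 - <<'E'
from h import *
o=ctrl.get_obs();print(o['t'],o['tool_pos'],o['tool_rot'],o['opening'],o['contact_force'])
print(ctrl.finish_job())
E
```

```text
17.8 [0.53177299 0.02870701 0.32365548] [-0.03281367 -2.21081806  2.21016761] 0.014289046455409434 [ 0.6595056   0.2214629  -6.02515842]
the job is handed in; nothing more can be done
None
```

I tipped the bin's nuts into the right (-y) bay, which already held the small nut, and stood the empty bin upright on the bench. I then lifted the tray by its grip and handed the job in at 17.8 s, still holding it.

**Tray:** at hand-in it was level to within about 0.2°. Its underside was about 23 cm above the bench, roughly 115 mm clear of the rim. It was steady, with 6–7 N on the wrist. A level tray outline drawn on the scene picture matched it.

**Larger nut:** it is alone in the left bay.

**Nut count not fully confirmed:** I could tell only six of the seven small nuts apart in the right bay. One of them overlaps its neighbours and has a dark hole, so I think the seventh is underneath it. I saw no nut in the bin, on the visible bench or on the lid. There was an unidentified pale patch at the right end of the toolbox interior. I don't think it is a nut, because the gap round the seated tray was too narrow for one to fall through.

**Extra step:** my first grasp on the bin was too high, so I opened the jaws and took it again lower before lifting. Nothing was disturbed.

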